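# Get the powder pot out from between the cups

## Robot

A 6-joint arm with a two-finger parallel gripper is mounted at the origin on a cart in front of the work surface, level with it; the furniture and walls round the work are solid. World frame = base frame: x ahead of the robot, y to its left, z up, the work surface at z = 0. Lengths are in mm, angles in degrees, forces in N, time in s.
With the tool pointing down it reaches from about 275 to 825 mm from the base axis. Payload 5.2 kg.
Tool frame: the origin (TCP) lies midway between the tips of the shut fingers; the grasp point (between the pads) lies 19 mm behind it; x points along the fingers, y is the direction in which the jaws open and shut, and the axes are right-handed (so a half turn about x gives the same grasp; the last joint's range is limited). The gripper opens to 93 mm and grips with 3 to 60 N. Pads are 15 mm wide; open, the fingers measure 128 mm over their backs; the gripper's body (75 mm by 188 mm) begins 65 mm behind the grasp point.
Start: joints at [60.459, 14.817, 87.949, -0, 77.235, -11.62], TCP at [169.226, 523.323, 218.653] pointing down, gripper open.
Joint ranges: [-179.93, 179.93], [-52.35, 119.4], [10.71, 147.94], [-69.91, 249.91], [12.55, 155.21], [-178.61, 178.61]. Speed limits (degrees/s): [147.25, 147.25, 180, 180, 180, 180].

## Interface

Orientations are given as [roll, pitch, yaw] about the fixed x, y, z axes, in that order (R = Rz(yaw) Ry(pitch) Rx(roll)).
In Python, from rig import bot, optics gives the robot as it stands.
- The arm moves only by the tool jog_arm, never from a script. Its argument "rows" is a list of rows, each a list of 7 numbers: the turn, a rotation vector about the tool's x, y, z in rad, then the shift along the tool's x, y, z in m, then the finger opening in m, from 0 to 0.093. In form: [[ax, ay, az, dx, dy, dz, claw], ...]. A call has 1 to 20 rows; each row shifts and turns the commanded pose from where the row before left it, along the tool's axes as they then stand; what a row does not reach is not made up. A row lasts 1/8 s, in which the tool goes at most 62.5 mm and 10.7 degrees, less where a joint would pass 70% of its speed; a pose out of reach is approached as far as the arm can. A call with a gripper value outside its range is refused whole. The fingers move at their own pace and stop on an object; "grip_force" is the grip in N (left out, the last holds). Time passes only in rows, so rows that do not move let the fingers close. It gives the time, the measured TCP pose, the force and the opening at its end, in the units of the state.
- bot.sense(): the state, without advancing time (a new reading comes with each control period).
- optics.camera(name): name is "scene" or "top" or "wrist"; returns the picture (480x640x3 uint8, blue, green, red); there is no depth.
- optics.camera_model(name): a dict with "camera_matrix" (3x3 intrinsics, pixels), "camera_from_world" (4x4, takes a point from world to camera coordinates); the wrist camera has in their place "hand_eye" (4x4, takes a point from camera to tool coordinates, whose origin is the TCP and whose axes are the tool frame's). Camera axes: x right, y down, z forward; pixel columns grow to the right and rows downward; lengths in mm; the calibration is good to about 2 mm. A picture is of the moment at which its call begins: read the wrist's pose just before it. camera_model takes no time and is no camera call.
- bot.hand_in(): hands the job in, once; it reports no verdict.
The state is a dict: "time": time; "q": joint angles; "qd": joint speeds; "tau": joint torques, N m; "eef_pos": TCP position; "tool_rot": TCP orientation; "force": force on the tool from outside, world axes, zero at the start; "wrist_torque": the same for the moment, N m; "grip_width": finger opening in mm.
Only numpy, scipy, OpenCV 4.12 (cv2) and the standard library are available. Lean on these libraries where they do the work, as an engineer would, in place of code of your own. Each camera call takes 0.05 s, during which the arm holds its last target.

## Task

The polishing-powder pot is hemmed in on its wooden rack by a wide and a narrow steel cup: first stand both cups upright on the black rubber mat, then stand the pot upright in the middle of the white tray. After that put the wide cup back on the very seat of the rack where it stood, and last stand the narrow cup inside it. Keep the pot upright all the while, and leave the felt bob, the burr and the two stones where they lie.

Things in the scene. Friction and masses are not known exactly. Their poses are not given: they have to be found in the camera images.
- rack: Fixed wooden rack: board 90 (x) x 206 (y) x 6 mm, origin under its centre, z up. The pot stands at its centre between two upright cheeks (inner faces x = +-33 mm, outer +-42, 50 mm long in y, top 56 mm above the worktop). Two flush round cork seats, 68 mm across, at x = 0, y = +65 and -65 mm, carry one cup each at the start (which cup where varies).
- wide_cup: Wide, low, open steel cup, round and straight-sided: 67 mm outside, 62 mm inside, 34 mm high, inner floor 4 mm above its underside. Origin at the centre of its underside, z up. At the start on one of the rack's two seats, 3 mm from the pot; about 0.12 kg.
- narrow_cup: Narrow, tall, open steel cup, round and straight-sided: 52 mm outside, 70 mm high; stood inside the wide cup it has 5 mm of play all round and stands 40 mm proud. Origin at the centre of its underside, z up. At the start on the other seat of the rack, 11 mm from the pot; about 0.12 kg.
- pot: Closed round pot of polishing powder, whitish with a blue-grey screw lid: 52 mm high; body 52 mm across up to 38 mm, lid 56 mm across above that. Origin at the centre of its underside, z up. At the start in the middle of the rack between the two cheeks and the two cups; about 0.07 kg.
- mat: Black ribbed rubber mat, fixed, flat on the worktop: 120 (its x) x 170 (its y) x 8 mm. Origin under its centre; the two cups fit on it side by side along y. It lies to the left or the right of the rack. Beyond the place on the left hangs the polisher's mesh guard (near face at world x = 0.535 m, from y = 0.05 to 0.30, up to z = 0.27): swing the gripper round in front of it.
- tray: White sorting tray, fixed: 141 (its x) x 151 (its y) x 28 mm, thin walls, inner faces at about x = +-62 and y = +-67 mm, inner floor 3 mm above the worktop. Origin under its centre. It lies on the other side of the rack from the mat; two stones lie in diagonal corners.
- felt_bob: Bystander: felt bob on a steel pin, 21 x 62 x 21 mm, lying just in front of the rack, long way along the rack's y. Origin at the centre of its underside.
- burr: Bystander: grey mounted point, 9 x 54 x 9 mm, lying just behind the rack, long way along the rack's y. Origin at the centre of its underside.
- stone_a: Bystander: green rough stone, 24 x 25 x 18 mm, lying in the tray's +x +y corner. Origin at the centre of its underside.
- stone_b: Bystander: green rough stone, 19 x 31 x 20 mm, lying in the tray's -x -y corner. Origin at the centre of its underside.

How it is judged (in metres and radians):
On the way, in this order (a step that is already met when the one before it is completed fails the run):
1. both cups stand upright on the mat while the pot is still in its place (x of wide_cup in the frame of mat between -0.06 and 0.06 m and y of wide_cup in the frame of mat between -0.085 and 0.085 m and z of wide_cup in the frame of mat between -0.013 and 0.013 m and angle between each of wide_cup, narrow_cup's own z axis and vertical below 0.1 rad and x of narrow_cup in the frame of mat between -0.06 and 0.06 m and y of narrow_cup in the frame of mat between -0.085 and 0.085 m and z of narrow_cup in the frame of mat between -0.013 and 0.013 m and distance of pot from where it was at the start of the episode below 0.02 m), for 0.2 s.
2. the pot stands in the middle of the tray (within 15 mm) while both cups are still on the mat (horizontal distance between pot and tray below 0.015 m and z of pot in the frame of tray below 0.008 m and angle between each of pot, wide_cup, narrow_cup's own z axis and vertical below 0.1 rad and x of wide_cup in the frame of mat between -0.06 and 0.06 m and y of wide_cup in the frame of mat between -0.085 and 0.085 m and z of wide_cup in the frame of mat between -0.013 and 0.013 m and x of narrow_cup in the frame of mat between -0.06 and 0.06 m and y of narrow_cup in the frame of mat between -0.085 and 0.085 m and z of narrow_cup in the frame of mat between -0.013 and 0.013 m and contact force between the fingers and pot below 0.05 N), for 0.2 s.
3. the wide cup is back where it stood (within 15 mm), the narrow cup still on the mat (distance of wide_cup from where it was at the start of the episode below 0.015 m and angle between each of wide_cup, narrow_cup's own z axis and vertical below 0.1 rad and x of narrow_cup in the frame of mat between -0.06 and 0.06 m and y of narrow_cup in the frame of mat between -0.085 and 0.085 m and z of narrow_cup in the frame of mat between -0.013 and 0.013 m), for 0.2 s.
At the end, for the whole second after the job is handed in: The wide cup stands upright within 15 mm of where it stood at the start, the narrow cup stands upright on the floor inside it, the pot stands upright on the tray's floor within 15 mm of the tray's centre, all released and at rest (distance of wide_cup from where it was at the start of the episode below 0.015 m and angle between each of wide_cup, narrow_cup, pot's own z axis and vertical below 0.1 rad and horizontal distance between narrow_cup and wide_cup below 0.01 m and z of narrow_cup in the frame of wide_cup below 0.008 m and horizontal distance between pot and tray below 0.015 m and z of pot in the frame of tray below 0.008 m and linear speed of each of wide_cup, narrow_cup, pot below 0.01 m/s and contact force between the fingers and wide_cup below 0.05 N and contact force between the fingers and narrow_cup below 0.05 N and contact force between the fingers and pot below 0.05 N); the robot touches nothing.
It fails at once if the pot is tipped by more than 0.5 rad (angle between pot's own z axis and vertical above 0.5 rad).
It fails at once if a bystander (felt bob, burr, stones) is shifted by more than 25 mm (distance of any of felt_bob, burr, stone_a, stone_b from where it was at the start of the episode above 0.025 m).
It also fails if it takes over 115 s, if anything falls off the work surface, if the arm or the gripper's body presses on something with over 40 N, if the wrist force passes 120 N, or if a joint passes its speed limit or range.

## Working session

There is one attempt and no reset: what is moved stays moved. The work goes in short steps, Python scripts to look and compute and a tool call to move; the robot and the scene stay as the last step left them, time stands still between calls to the robot, and variables do not carry over. Pictures are saved under pics/ and viewed, and the job is handed in when it is done.

Besides the shell and the picture viewer there is one more tool, called after "Request:" as name([rows], argument=value, ...), one row to a line, values as JSON. jog_arm: Moves the arm, as the interface text tells. Its arguments: {"type":"object","properties":{"rows":{"type":"array"},"grip_force":{"type":"number"}},"required":["rows"]}

```bash
ls; mkdir -p pics; python3 - <<'E'
from rig import bot, optics
import cv2
print(bot.sense())
for n in("scene","top"):
    cv2.imwrite(f"pics/{n}0.png",optics.camera(n)); m=optics.camera_model(n); print(n,m)
print(optics.camera_model("wrist"))
E
```

```text
pics
{'time': 0.0, 'q': array([ 6.04573246e+01,  1.48597336e+01,  8.80077907e+01, -8.40406485e-04,
        7.72333427e+01, -1.16192689e+01]), 'qd': array([ 0.00446986,  0.0422611 ,  0.04470546, -0.03615592, -0.07146108,
        0.03773327]), 'tau': array([-1.20999201e-03, -4.37314904e+01, -2.83997083e+01,  7.16222031e-02,
        4.17287950e-02, -1.81954147e-04]), 'eef_pos': array([168.98158333, 522.85869274, 217.83625769]), 'tool_rot': array([-101.1538883 ,   89.89912971, -119.07710828]), 'force': array([-0.39831075, -0.61841565,  0.21800215]), 'wrist_torque': array([ 0.00816599,  0.00812904, -0.01609567]), 'grip_width': 92.69978358798654}
scene {'camera_matrix': array([[558.11687158,   0.        , 324.31284801],
       [  0.        , 558.11687158, 247.49020382],
       [  0.        ,   0.        ,   1.        ]]), 'camera_from_world': array([[ 9.03193187e-01, -4.29233529e-01,  8.02920649e-04,
        -4.99610425e+02],
       [-2.08274788e-01, -4.39885897e-01, -8.73568549e-01,
         9.86203982e+01],
       [ 3.75318105e-01,  7.88833934e-01, -4.86700467e-01,
         9.68875403e+0
[... 457 characters left out ...]
,
       [ 1.93720567e-01, -7.41079726e-04, -9.81056468e-01,
         9.77207800e+02],
       [ 0.00000000e+00,  0.00000000e+00,  0.00000000e+00,
         1.00000000e+00]])}
{'camera_matrix': array([[411.87914323,   0.        , 315.73960739],
       [  0.        , 411.87914323, 230.55903909],
       [  0.        ,   0.        ,   1.        ]]), 'hand_eye': array([[-6.84905810e-04, -2.60757192e-01,  9.65404173e-01,
        -1.65820290e+02],
       [ 9.99999747e-01, -3.64341727e-04,  6.11040357e-04,
        -1.54004509e-01],
       [ 1.92403856e-04,  9.65404348e-01,  2.60757375e-01,
        -7.32391523e+01],
       [ 0.00000000e+00,  0.00000000e+00,  0.00000000e+00,
         1.00000000e+00]])}
```

View pics/scene0.png

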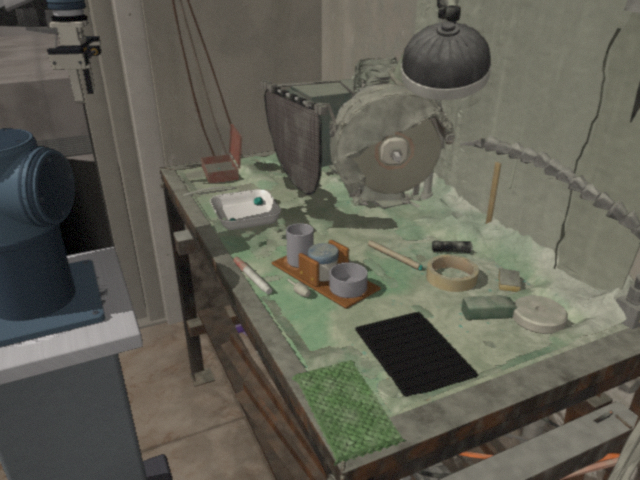

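View pics/top0.png

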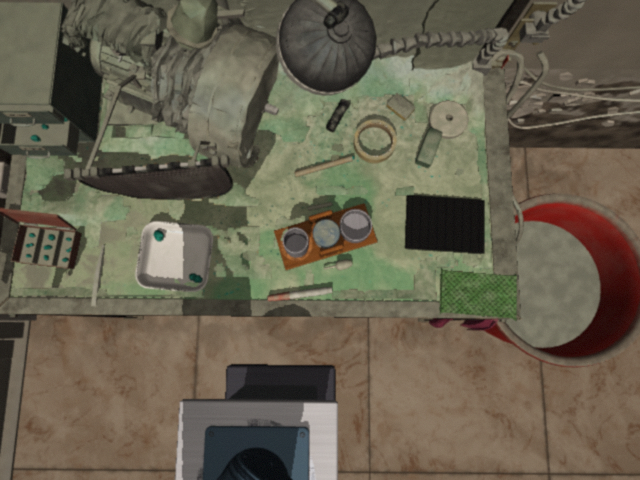

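The mat lies at the right (about px 445,223 in top) and the tray at the left (174,256). The rack is at (325,236), with the wide cup on its right seat, the narrow cup on its left seat and the pot between them.

```bash
cat > h.py <<'E'
import numpy as np,cv2
from rig import bot,optics
from scipy.spatial.transform import Rotation as R
def model(n,s=None):
    m=optics.camera_model(n);K=m["camera_matrix"]
    if n!="wrist": return K,m["camera_from_world"]
    s=s or bot.sense(); T=np.eye(4);T[:3,:3]=R.from_euler('xyz',s['tool_rot'],degrees=True).as_matrix();T[:3,3]=s['eef_pos']
    return K,np.linalg.inv(T@m["hand_eye"])
def cast(K,C,uv,z):
    uv=np.atleast_2d(uv).astype(float);d=np.c_[uv,np.ones(len(uv))]@np.linalg.inv(K).T@C[:3,:3]
    o=-C[:3,:3].T@C[:3,3];return o+d*((z-o[2])/d[:,2])[:,None]
def proj(K,C,P):
    P=np.atleast_2d(P).astype(float);c=P@C[:3,:3].T+C[:3,3];p=c@K.T;return p[:,:2]/p[:,2:]
E
python3 - <<'E'
import cv2
a=cv2.imread('pics/top0.png')
cv2.imwrite('pics/top0a.png',cv2.resize(a[190:310,260:400],None,fx=5,fy=5,interpolation=2))
cv2.imwrite('pics/top0b.png',cv2.resize(a[210:300,120:225],None,fx=6,fy=6,interpolation=2))
E
```

```text
(no output)
```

View pics/top0a.png

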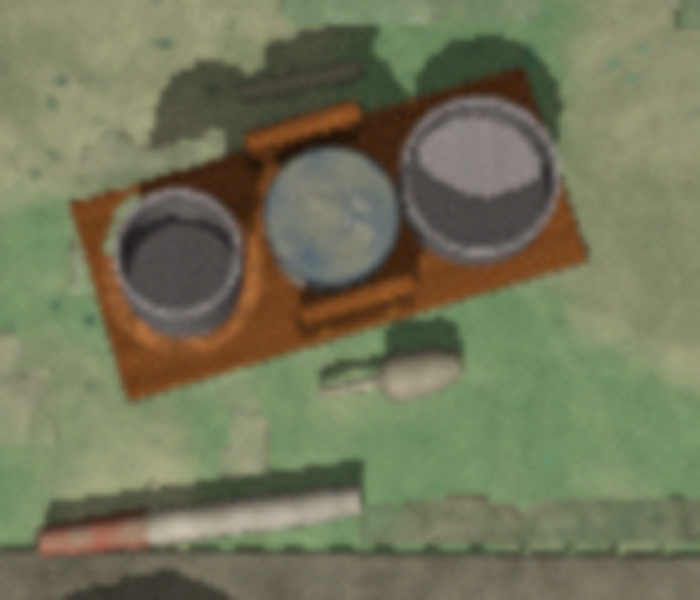

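View pics/top0b.png

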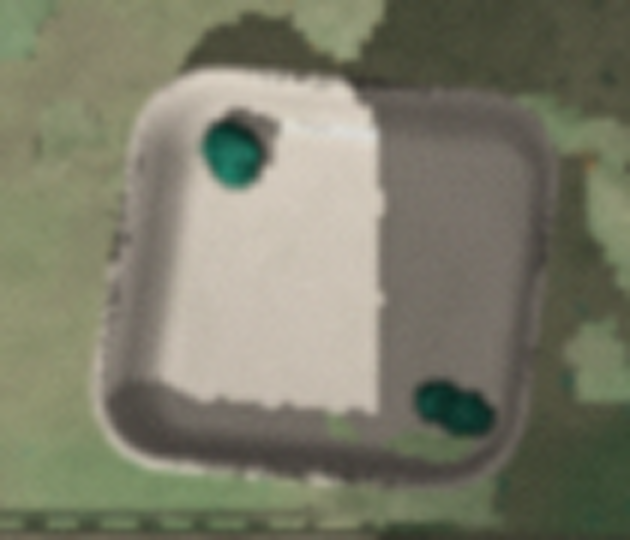

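```bash
python3 - <<'E'
from h import *
np.set_printoptions(precision=1,suppress=True)
K,C=model("top")
A=lambda p:np.array(p,float)/5+[260,190]-0.4
B=lambda p:np.array(p,float)/6+[120,210]-0.4
bc=cast(K,C,A([(72,205),(525,70),(588,258),(132,400)]),6);print("board",bc[:,:2],bc.mean(0))
e=bc[0]-bc[1]+bc[3]-bc[2];print("rack y dir",np.degrees(np.arctan2(e[1],e[0]))-90, np.linalg.norm(e)/2)
for n,p,z in(("narrow",(180,248),76),("wide",(480,179),40),("pot",(331,217),58)): print(n,cast(K,C,A(p),z))
t=cast(K,C,B([(210,70),(500,95),(150,462),(450,485),(130,150),(100,380),(552,150),(520,420)]),28)
print("tray",t[:,:2])
st=cast(K,C,B([(235,152),(455,408)]),15);print("stones",st, st.mean(0))
im=cv2.imread('pics/top0.png');m=(im.max(2)<30).astype(np.uint8);m[:, :395]=0;m[:,495:]=0;m[:185]=0;m[262:]=0
cs,_=cv2.findContours(m,0,2);c=max(cs,key=cv2.contourArea);print(cv2.boundingRect(c))
w=cast(K,C,c[:,0],8)[:,:2].astype(np.float32);print("mat",cv2.minAreaRect(w))
s=bot.sense();print(R.from_euler('xyz',s['tool_rot'],degrees=True).as_matrix())
# scene check
K2,C2=model("scene");a=cv2.imread('pics/scene0.png');cv2.imwrite('pics/sc0a.png',cv2.resize(a[210:310,260:390],None,fx=6,fy=6,interpolation=2))
cv2.imwrite('pics/sc0b.png',cv2.resize(a[180:235,205:285],None,fx=8,fy=8,interpolation=2))
E
```

```text
board [[ 499.7  -21.6]
 [ 561.  -216.3]
 [ 478.7 -242.4]
 [ 416.2  -49.1]] [ 488.9 -132.4    6. ]
rack y dir 17.70539958243836 203.6560433142813
narrow [[469.5 -71.2  76. ]]
wide [[ 505.9 -193.8   40. ]]
pot [[ 485.9 -131.7   58. ]]
tray [[513.2 228.1]
 [505.2 126. ]
 [376.2 238.7]
 [369.3 135.8]
 [484.4 253.9]
 [404.1 258. ]
 [485.8 106.8]
 [391.7 113.1]]
stones [[486.3 221.4  15. ]
 [396.8 138.7  15. ]] [441.6 180.1  15. ]
(406, 196, 78, 57)
mat ((518.4915161132812, -387.3233642578125), (165.32907104492188, 115.80613708496094), 86.4684829711914)
[[-0.   0.3  1. ]
 [-0.   1.  -0.3]
 [-1.  -0.  -0. ]]
```

View pics/sc0a.png

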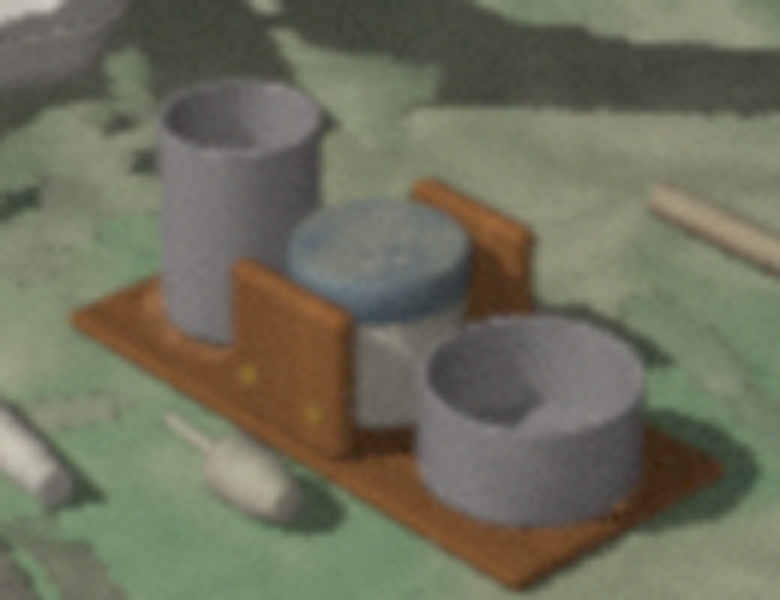

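The scene view confirms it: the narrow cup is at the left rear, the pot between the cheeks, the wide cup on the near right seat, and the bob just in front of the board.

```bash
cat >> h.py <<'E'
def pose():
    s=bot.sense();M=R.from_euler('xyz',s['tool_rot'],degrees=True).as_matrix()
    return s,M,np.degrees(np.arctan2(M[1,1],M[0,1]))
def go(x=None,y=None,z=None):
    "tool-frame shift (m) needed to bring measured TCP to x,y,z"
    s,M,yw=pose();p=s['eef_pos'];t=np.array([p[i] if v is None else v for i,v in enumerate((x,y,z))])
    print("t",round(s['time'],2),"pos",p.round(1),"yaw",round(yw,2),"tilt",np.degrees(np.arccos(-M[2,0])).round(2),"F",s['force'].round(1),"w",round(s['grip_width'],1),"-> d(m)",(M.T@(t-p)/1000).round(4))
E
python3 -c "
from h import *
go(489,-132,230)"
```

```text
t 0.1 pos [169.  522.9 217.9] yaw 72.08 tilt 0.09 F [ 0.  -0.4 -0.5] w 92.8 -> d(m) [-0.0114 -0.5246  0.506 ]
```

Request:
jog_arm([
  [0.12,0,0,0,0,0,0.093],
  [0.12,0,0,0,0,0,0.093],
  [0.12,0,0,0,0,0,0.093],
  [0.12,0,0,0,0,0,0.093],
  [0.12,0,0,0,0,0,0.093],
  [0.12,0,0,0,0,0,0.093],
  [0.12,0,0,0,0,0,0.093],
  [0.12,0,0,0,0,0,0.093],
  [0,0,0,0,0,0,0.093],
  [0,0,0,0,0,0,0.093],
])

```text
time: 1.35
eef_pos: [169.1, 523.2, 218.4]
tool_rot: [-45.8, 90.0, -118.5]
force: [0.9, -1.3, -0.3]
grip_width: 92.8
```

```bash
python3 -c "
from h import *
go(489,-132,230)"
```

```text
t 1.35 pos [169.1 523.2 218.4] yaw 17.21 tilt 0.03 F [ 0.9 -1.3 -0.3] w 92.8 -> d(m) [-0.0113  0.1117  0.7205]
```

Request:
jog_arm([
  [0,0,0,-0.001,0.0056,0.036,0.093],
  [0,0,0,-0.001,0.0056,0.036,0.093],
  [0,0,0,-0.001,0.0056,0.036,0.093],
  [0,0,0,-0.001,0.0056,0.036,0.093],
  [0,0,0,-0.001,0.0056,0.036,0.093],
  [0,0,0,-0.001,0.0056,0.036,0.093],
  [0,0,0,-0.001,0.0056,0.036,0.093],
  [0,0,0,-0.001,0.0056,0.036,0.093],
  [0,0,0,-0.001,0.0056,0.036,0.093],
  [0,0,0,-0.001,0.0056,0.036,0.093],
  [0,0,0,-0.001,0.0056,0.036,0.093],
  [0,0,0,-0.001,0.0056,0.036,0.093],
  [0,0,0,-0.001,0.0056,0.036,0.093],
  [0,0,0,-0.001,0.0056,0.036,0.093],
  [0,0,0,-0.001,0.0056,0.036,0.093],
  [0,0,0,-0.001,0.0056,0.036,0.093],
  [0,0,0,-0.001,0.0056,0.036,0.093],
  [0,0,0,-0.001,0.0056,0.036,0.093],
  [0,0,0,0,0,0,0.093],
  [0,0,0,0,0,0,0.093],
])

```text
time: 3.85
eef_pos: [455.4, -66.1, 236.4]
tool_rot: [-149.1, 89.9, 138.0]
force: [0.0, 0.0, 0.3]
grip_width: 92.9
```

```bash
python3 -c "
from h import *
go(489,-132,230)
s=bot.sense();np.save('w1.npy',np.array(model('wrist',s)[1]));cv2.imwrite('pics/w1.png',optics.camera('wrist'))"
```

```text
t 3.85 pos [455.4 -66.1 236.4] yaw 17.1 tilt 0.06 F [0.  0.  0.3] w 92.9 -> d(m) [0.0063 0.0128 0.0729]
```

View pics/w1.png

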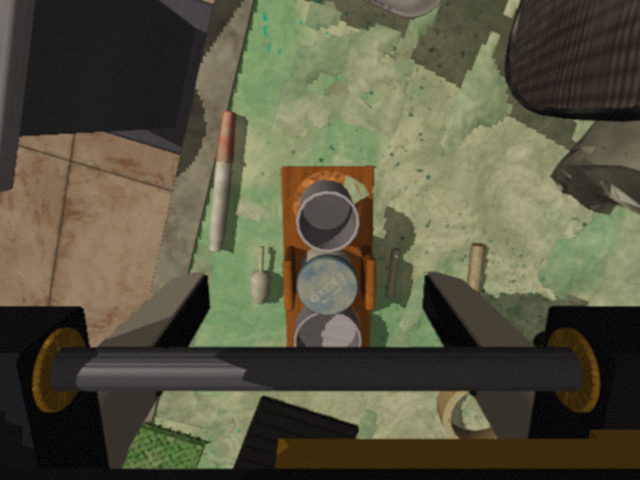

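The wrist view shows the rack square to the image. The narrow rim is at (327,221), the pot lid at (329,284), and the wide cup at (330,340) is partly hidden by the gripper.

```bash
python3 - <<'E'
from h import *
np.set_printoptions(precision=1,suppress=True)
C=np.load('w1.npy');K=optics.camera_model('wrist')['camera_matrix']
im=cv2.imread('pics/w1.png')
cv2.imwrite('pics/w1a.png',cv2.resize(im[155:350,260:400],None,fx=3.9,fy=3,interpolation=2)[:600])
for n,p,z in(("narrow",(327.5,221),76),("pot",(329,284),58)): print(n,cast(K,C,p,z))
hsv=cv2.cvtColor(im,cv2.COLOR_BGR2HSV);m=cv2.inRange(hsv,(5,120,60),(18,255,255));m[400:]=0;m[:150]=0
ys,xs=np.nonzero(m[:,270:390]);
# board left/right edges rows 170-240
L=[];Rr=[]
for r in range(172,340,4):
    x=np.nonzero(m[r,270:390])[0]
    if len(x)>3:L.append((x[0]+270,r));Rr.append((x[-1]+270,r))
l=cast(K,C,L,6)[:,:2];r=cast(K,C,Rr,6)[:,:2]
for e in(l[:15],r[:15]):
    v=cv2.fitLine(e.astype(np.float32),cv2.DIST_HUBER,0,.01,.01).ravel();print("edge",v,np.degrees(np.arctan2(v[1],v[0]))%180-90)
print("far corners",cast(K,C,[(282,167),(374,167)],6))
E
```

```text
narrow [[465.7 -70.3  76. ]]
pot [[ 486.3 -129.3   58. ]]
edge [  0.3  -1.  424.4 -79.3] 17.484024
edge [  0.3  -1.  507.2 -51.4] 16.784523
far corners [[415.1 -48.1   6. ]
 [499.2 -22.2   6. ]]
```

View pics/w1a.png

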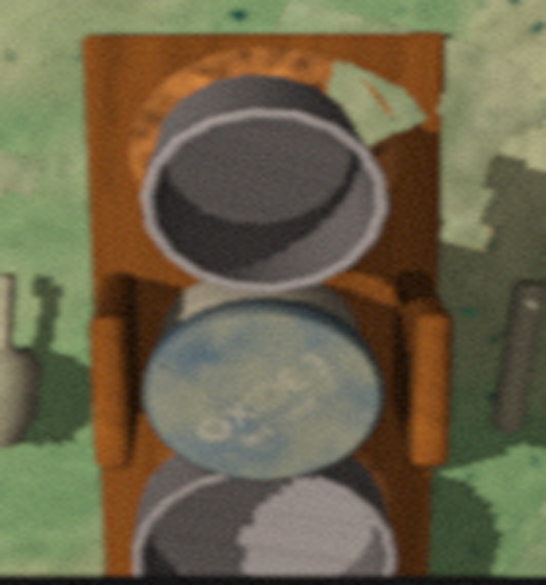

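```bash
python3 -c "
from h import *
go(505.5,-193.5,100)"
```

```text
t 3.9 pos [455.3 -65.8 236.5] yaw 17.13 tilt 0.05 F [-0.2 -0.1 -0.7] w 93.0 -> d(m) [0.1364 0.0104 0.137 ]
```

Request:
jog_arm([
  [0,0,0,0,0.002,0.0275,0.093],
  [0,0,0,0,0.002,0.0275,0.093],
  [0,0,0,0,0.002,0.0275,0.093],
  [0,0,0,0,0.002,0.0275,0.093],
  [0,0,0,0,0.002,0.027,0.093],
  [0,0,0,0.034,0,0,0.093],
  [0,0,0,0.034,0,0,0.093],
  [0,0,0,0.034,0,0,0.093],
  [0,0,0,0.034,0,0,0.093],
  [0,0,0,0,0,0,0.093],
  [0,0,0,0,0,0,0.093],
])

```text
time: 5.28
eef_pos: [506.4, -194.9, 101.8]
tool_rot: [40.6, 89.9, -32.4]
force: [-0.5, 0.1, 0.1]
grip_width: 93.1
```

```bash
python3 -c "
from h import *
go(505.5,-193.5,12)
cv2.imwrite('pics/t2.png',cv2.resize(optics.camera('top')[170:310,240:400],None,fx=4,fy=4,interpolation=2));cv2.imwrite('pics/s2.png',cv2.resize(optics.camera('scene')[160:330,230:420],None,fx=3.5,fy=3.5,interpolation=2))"
```

```text
t 5.28 pos [ 506.4 -194.9  101.8] yaw 17.1 tilt 0.08 F [-0.5  0.1  0.1] w 93.1 -> d(m) [ 0.0898 -0.0005 -0.0017]
```

View pics/s2.png

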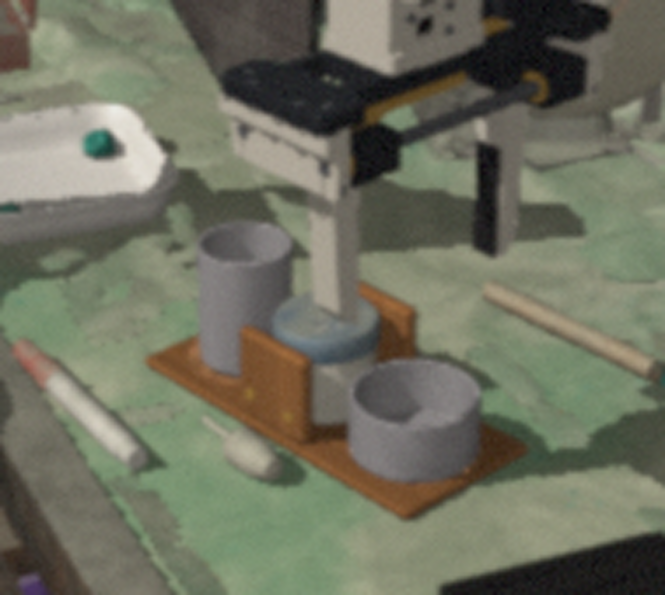

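The fingers are spread on either side of the cup line, with open space below them. I'll descend and grip.

Request:
jog_arm([
  [0,0,0,0.03,0,-0.001,0.093],
  [0,0,0,0.03,0,0,0.093],
  [0,0,0,0.02,0,0,0.093],
  [0,0,0,0.01,0,0,0.093],
  [0,0,0,0,0,0,0.093],
  [0,0,0,0,0,0,0.06],
  [0,0,0,0,0,0,0.06],
  [0,0,0,0,0,0,0.06],
  [0,0,0,0,0,0,0.06],
  [0,0,0,0,0,0,0.06],
  [0,0,0,0,0,0,0.06],
  [0,0,0,0,0,0,0.06],
], grip_force=20)

```text
time: 6.88
eef_pos: [505.7, -193.7, 11.2]
tool_rot: [43.1, 89.9, -29.8]
force: [-0.3, 0.6, 5.2]
grip_width: 66.7
```

```bash
python3 -c "
from h import *
go(505.5,-193.5,12)"
```

```text
t 6.88 pos [ 505.7 -193.7   11.2] yaw 17.08 tilt 0.05 F [-0.3  0.6  5.2] w 66.7 -> d(m) [-0.0008 -0.0001 -0.0003]
```

Request:
jog_arm([
  [0,0,0,-0.01,0,0,0.06],
  [0,0,0,-0.02,0,0,0.06],
  [0,0,0,-0.025,0,0,0.06],
  [0,0,0,-0.025,0,0,0.06],
  [0,0,0,-0.01,0,0,0.06],
  [0,0,0,0,0,0,0.06],
])

```text
time: 7.62
eef_pos: [505.5, -193.7, 101.0]
tool_rot: [38.7, 89.9, -34.2]
force: [-0.3, 0.1, -1.4]
grip_width: 66.7
```

```bash
python3 -c "
from h import *
go(516,-429,101)
cv2.imwrite('pics/s3.png',cv2.resize(optics.camera('scene')[160:330,230:420],None,fx=3.5,fy=3.5,interpolation=2))"
```

```text
t 7.62 pos [ 505.5 -193.7  101. ] yaw 17.08 tilt 0.06 F [-0.3  0.1 -1.4] w 66.7 -> d(m) [ 2.00e-04 -5.91e-02  2.28e-01]
```

View pics/s3.png

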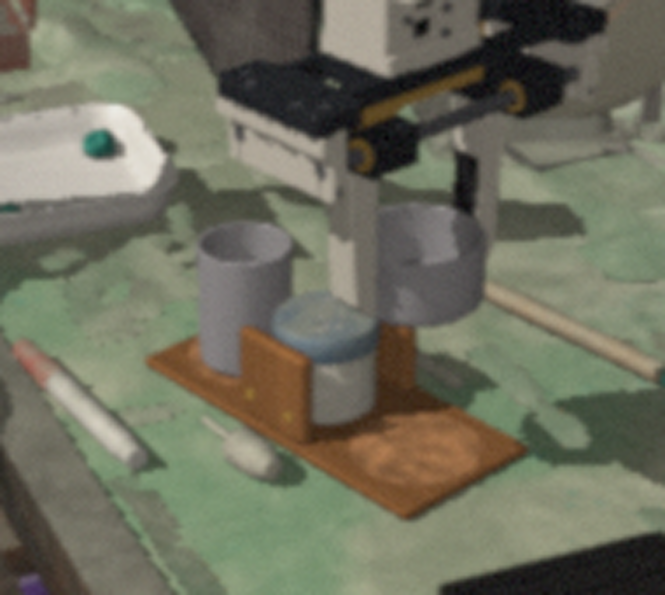

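The cup is lifted, the pot is undisturbed and the cork seat is free.

Request:
jog_arm([
  [0,0,0,0,-0.003,0.012,0.06],
  [0,0,0,0,-0.006,0.024,0.06],
  [0,0,0,0,-0.006,0.024,0.06],
  [0,0,0,0,-0.006,0.024,0.06],
  [0,0,0,0,-0.006,0.024,0.06],
  [0,0,0,0,-0.006,0.024,0.06],
  [0,0,0,0,-0.006,0.024,0.06],
  [0,0,0,0,-0.006,0.024,0.06],
  [0,0,0,0,-0.006,0.024,0.06],
  [0,0,0,0,-0.005,0.015,0.06],
  [0,0,0,0,-0.003,0.009,0.06],
  [0,0,0,0,0,0,0.06],
  [0,0,0,0.025,0,0,0.06],
  [0,0,0,0.025,0,0,0.06],
  [0,0,0,0.02,0,0,0.06],
  [0,0,0,0.01,0,0,0.06],
  [0,0,0,0,0,0,0.06],
  [0,0,0,0,0,0,0.06],
])

```text
time: 9.93
eef_pos: [516.4, -429.2, 21.7]
tool_rot: [23.6, 89.9, -49.3]
force: [-0.2, 0.4, -0.9]
grip_width: 66.6
```

```bash
python3 -c "
from h import *
go(516,-429,13.5)
cv2.imwrite('pics/s4.png',cv2.resize(optics.camera('scene')[250:420,330:520],None,fx=3.5,fy=3.5,interpolation=2))"
```

```text
t 9.93 pos [ 516.4 -429.2   21.7] yaw 17.09 tilt 0.09 F [-0.2  0.4 -0.9] w 66.6 -> d(m) [ 0.0082 -0.0004 -0.0003]
```

View pics/s4.png

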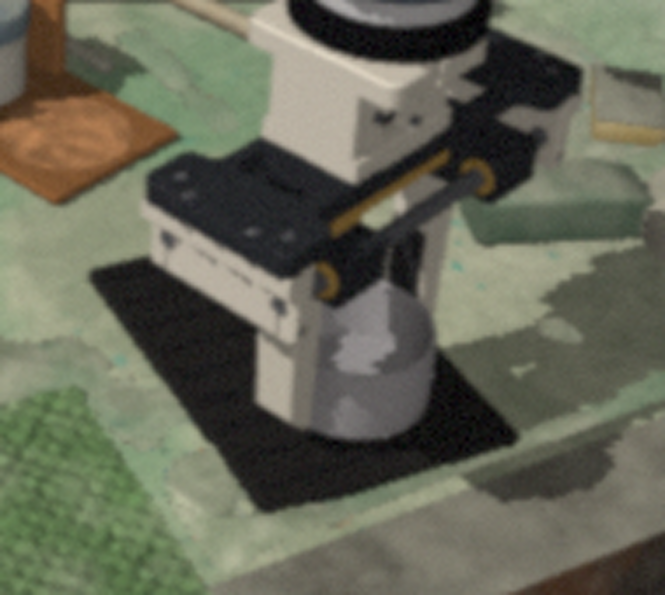

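The cup hangs over the mat's right half. I'll lower it and release.

Request:
jog_arm([
  [0,0,0,0.004,0,0,0.06],
  [0,0,0,0.003,0,0,0.06],
  [0,0,0,0.001,0,0,0.06],
  [0,0,0,0,0,0,0.06],
  [0,0,0,0,0,0,0.085],
  [0,0,0,0,0,0,0.085],
  [0,0,0,0,0,0,0.085],
  [0,0,0,0,0,0,0.085],
])

```text
time: 10.98
eef_pos: [515.9, -428.9, 12.5]
tool_rot: [-156.1, 90.0, 130.9]
force: [0.6, -0.3, -0.2]
grip_width: 84.6
```

Request:
jog_arm([
  [0,0,0,-0.01,0,0,0.085],
  [0,0,0,-0.03,0,0,0.085],
  [0,0,0,-0.04,0,0,0.093],
  [0,0,0,-0.04,0,0,0.093],
  [0,0,0,-0.03,0,0,0.093],
  [0,0,0,0,0,0,0.093],
])

```text
time: 11.72
eef_pos: [517.2, -430.3, 166.7]
tool_rot: [23.9, 89.6, -49.0]
force: [-0.8, -0.0, -0.3]
grip_width: 93.0
```

```bash
python3 -c "
from h import *
go(467.5,-70,160)
cv2.imwrite('pics/s5.png',cv2.resize(optics.camera('scene')[250:420,330:520],None,fx=3.5,fy=3.5,interpolation=2))"
```

```text
t 11.72 pos [ 517.2 -430.3  166.7] yaw 17.08 tilt 0.41 F [-0.8 -0.  -0.3] w 93.0 -> d(m) [ 0.0045  0.0583 -0.3591]
```

View pics/s5.png

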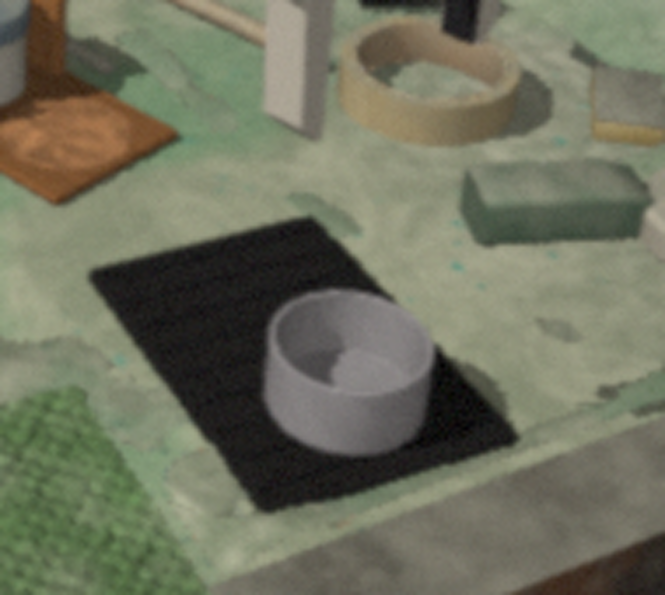

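The wide cup stands upright on the right part of the mat. Next is the narrow cup.

Request:
jog_arm([
  [0,0,0,0,0.006,-0.036,0.093],
  [0,0,0,0,0.006,-0.036,0.093],
  [0,0,0,0,0.006,-0.036,0.093],
  [0,0,0,0,0.006,-0.036,0.093],
  [0,0,0,0,0.006,-0.036,0.093],
  [0,0,0,0,0.006,-0.036,0.093],
  [0,0,0,0,0.006,-0.036,0.093],
  [0,0,0,0,0.006,-0.036,0.093],
  [0,0,0,0,0.006,-0.036,0.093],
  [0,0,0,0,0.004,-0.035,0.093],
  [0,0,0,0,0,0,0.093],
  [0,0,0,0,0,0,0.093],
  [0,0,0,0,0,0,0.093],
])

```text
time: 13.4
eef_pos: [466.0, -69.6, 162.2]
tool_rot: [-101.1, 90.0, -174.1]
force: [0.2, -0.9, 0.9]
grip_width: 93.0
```

```bash
python3 -c "
from h import *
go(467.5,-70,43)
cv2.imwrite('pics/t6.png',cv2.resize(optics.camera('wrist'),None,fx=1,fy=1,interpolation=2))"
```

```text
t 13.4 pos [466.  -69.6 162.2] yaw 17.01 tilt 0.03 F [ 0.2 -0.9  0.9] w 93.0 -> d(m) [0.1192 0.0014 0.0009]
```

View pics/t6.png

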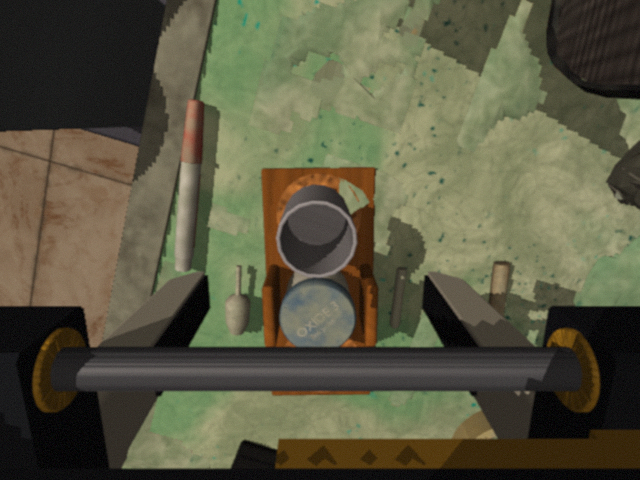

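The narrow rim is centred at (317,239), in line with the jaw centre.

```bash
python3 -c "
from h import *
K,C=model('wrist');print(cast(K,C,[(317,239)],76),cast(K,C,[(318,316)],58))"
```

```text
[[466.22611592 -70.461818    76.        ]] [[ 485.40912804 -130.42446575   58.        ]]
```

Request:
jog_arm([
  [0,0,0,0.03,0.001,0.001,0.093],
  [0,0,0,0.03,0,0,0.093],
  [0,0,0,0.03,0,0,0.093],
  [0,0,0,0.02,0,0,0.093],
  [0,0,0,0.009,0,0,0.093],
  [0,0,0,0,0,0,0.093],
  [0,0,0,0,0,0,0.045],
  [0,0,0,0,0,0,0.045],
  [0,0,0,0,0,0,0.045],
  [0,0,0,0,0,0,0.045],
  [0,0,0,0,0,0,0.045],
  [0,0,0,0,0,0,0.045],
  [0,0,0,0,0,0,0.045],
  [0,0,0,0,0,0,0.045],
], grip_force=20)

```text
time: 15.2
eef_pos: [467.2, -69.3, 43.8]
tool_rot: [27.0, 90.0, -45.9]
force: [-0.7, 1.0, 3.7]
grip_width: 50.5
```

```bash
python3 -c "
from h import *
go(467.5,-70,43)"
```

```text
t 15.2 pos [467.2 -69.3  43.8] yaw 17.08 tilt 0.0 F [-0.7  1.   3.7] w 50.5 -> d(m) [0.0008 0.0001 0.0008]
```

Request:
jog_arm([
  [0,0,0,-0.01,0,0,0.045],
  [0,0,0,-0.02,0,0,0.045],
  [0,0,0,-0.025,0,0,0.045],
  [0,0,0,-0.025,0,0,0.045],
  [0,0,0,-0.02,0,0,0.045],
  [0,0,0,-0.01,0,0,0.045],
  [0,0,0,0,0,0,0.045],
])

```text
time: 16.08
eef_pos: [467.5, -69.4, 154.2]
tool_rot: [52.3, 89.9, -20.6]
force: [-0.6, -0.1, -0.8]
grip_width: 50.7
```

```bash
python3 -c "
from h import *
go(521,-345,153)
cv2.imwrite('pics/s7.png',cv2.resize(optics.camera('scene')[160:330,230:420],None,fx=3.5,fy=3.5,interpolation=2))"
```

```text
t 16.07 pos [467.5 -69.4 154.2] yaw 17.08 tilt 0.07 F [-0.6 -0.1 -0.8] w 50.7 -> d(m) [ 0.0013 -0.0297  0.2791]
```

View pics/s7.png

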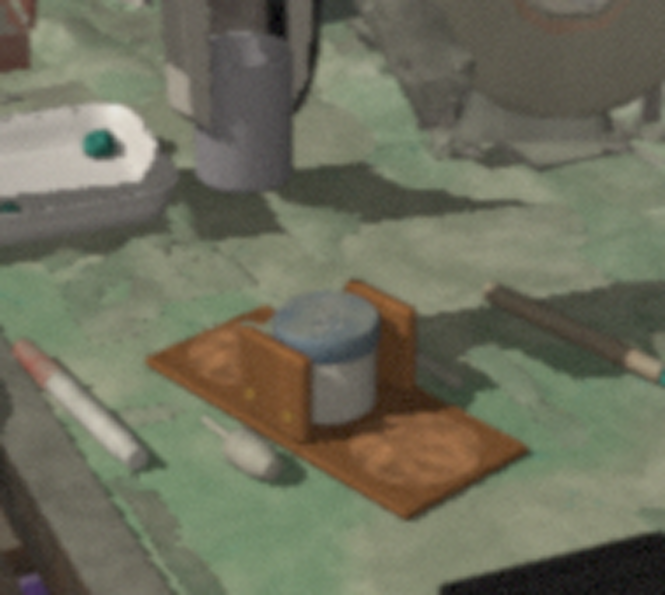

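The narrow cup is held upright, and the pot stands alone and undisturbed.

Request:
jog_arm([
  [0,0,0,0,-0.001,0.012,0.045],
  [0,0,0,0,-0.003,0.024,0.045],
  [0,0,0,0,-0.003,0.024,0.045],
  [0,0,0,0,-0.003,0.024,0.045],
  [0,0,0,0,-0.003,0.024,0.045],
  [0,0,0,0,-0.003,0.024,0.045],
  [0,0,0,0,-0.003,0.024,0.045],
  [0,0,0,0,-0.003,0.024,0.045],
  [0,0,0,0,-0.003,0.024,0.045],
  [0,0,0,0,-0.003,0.024,0.045],
  [0,0,0,0,-0.002,0.024,0.045],
  [0,0,0,0,0,0.017,0.045],
  [0,0,0,0,0,0.01,0.045],
  [0,0,0,0,0,0,0.045],
  [0,0,0,0.025,0,0,0.045],
  [0,0,0,0.03,0,0,0.045],
  [0,0,0,0.025,0,0,0.045],
  [0,0,0,0.015,0,0,0.045],
  [0,0,0,0,0,0,0.045],
  [0,0,0,0,0,0,0.045],
])

```text
time: 18.62
eef_pos: [521.0, -345.2, 59.8]
tool_rot: [30.3, 89.9, -42.6]
force: [0.2, -0.4, -2.0]
grip_width: 50.7
```

```bash
python3 -c "
from h import *
go(521,-345,46)
cv2.imwrite('pics/s8.png',cv2.resize(optics.camera('scene')[250:420,330:520],None,fx=3.5,fy=3.5,interpolation=2))"
```

```text
t 18.62 pos [ 521.  -345.2   59.8] yaw 17.09 tilt 0.1 F [ 0.2 -0.4 -2. ] w 50.7 -> d(m) [ 0.0138 -0.     -0.0002]
```

View pics/s8.png

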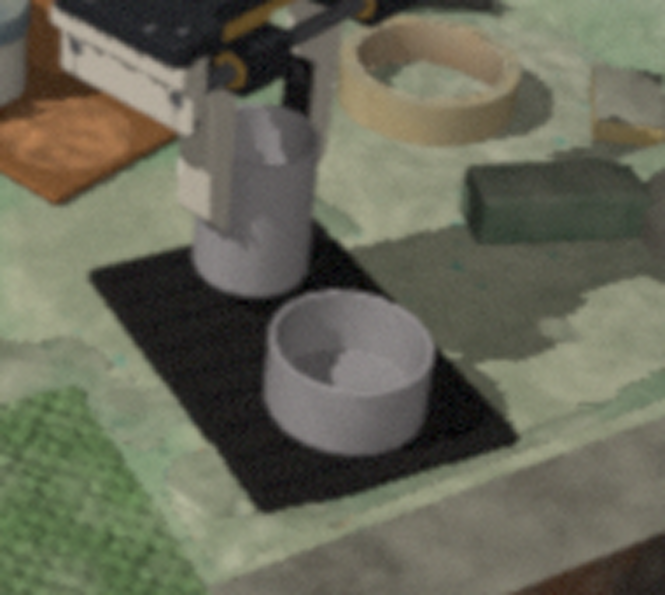

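The narrow cup is above the mat's left half, clear of the wide cup.

Request:
jog_arm([
  [0,0,0,0.008,0,0,0.045],
  [0,0,0,0.004,0,0,0.045],
  [0,0,0,0.001,0,0,0.045],
  [0,0,0,0,0,0,0.045],
  [0,0,0,0,0,0,0.08],
  [0,0,0,0,0,0,0.08],
  [0,0,0,0,0,0,0.08],
  [0,0,0,0,0,0,0.08],
  [0,0,0,-0.01,0,0,0.08],
  [0,0,0,-0.03,0,0,0.08],
  [0,0,0,-0.04,0,0,0.08],
  [0,0,0,-0.04,0,0,0.08],
  [0,0,0,-0.015,0,0,0.08],
  [0,0,0,0,0,0,0.08],
])

```text
time: 20.42
eef_pos: [520.8, -345.1, 181.6]
tool_rot: [29.7, 89.9, -43.2]
force: [0.5, 0.1, -0.4]
grip_width: 80.3
```

```bash
python3 -c "
from h import *
go(486,-130.7,175)
cv2.imwrite('pics/s9.png',cv2.resize(optics.camera('scene')[250:420,330:520],None,fx=3.5,fy=3.5,interpolation=2))"
```

```text
t 20.43 pos [ 520.8 -345.1  181.6] yaw 17.07 tilt 0.12 F [ 0.5  0.1 -0.4] w 80.3 -> d(m) [ 0.0062  0.0297 -0.2152]
```

View pics/s9.png

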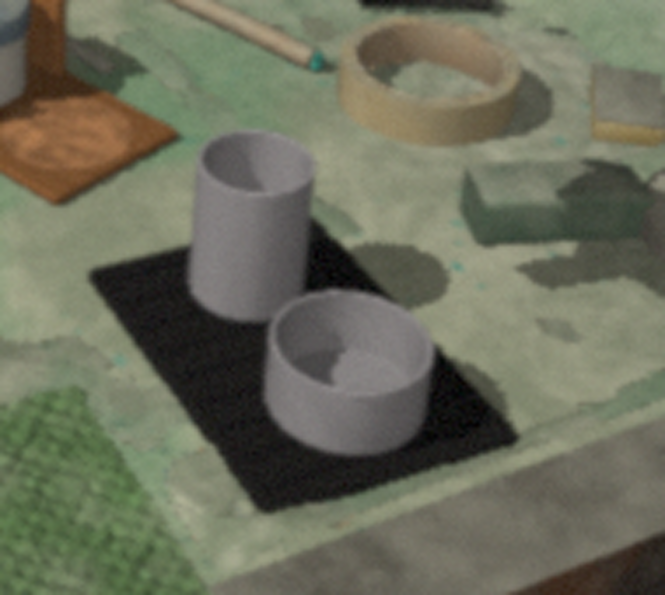

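Both cups stand upright on the mat, about 15 mm apart. Next I go to the pot and turn the jaws onto the rack's y.

Request:
jog_arm([
  [0,0,0,0,0.004,-0.031,0.08],
  [0,0,0,0,0.004,-0.031,0.08],
  [0,0,0,0,0.004,-0.031,0.08],
  [0,0,0,0,0.004,-0.031,0.08],
  [0,0,0,0,0.004,-0.031,0.08],
  [0,0,0,0,0.005,-0.031,0.08],
  [0,0,0,0,0.005,-0.029,0.08],
  [-0.157,0,0,0,0,0,0.08],
  [-0.157,0,0,0,0,0,0.08],
  [-0.157,0,0,0,0,0,0.08],
  [-0.157,0,0,0,0,0,0.08],
  [-0.157,0,0,0,0,0,0.08],
  [-0.157,0,0,0,0,0,0.08],
  [-0.157,0,0,0,0,0,0.08],
  [-0.157,0,0,0,0,0,0.08],
  [-0.157,0,0,0,0,0,0.08],
  [-0.157,0,0,0,0,0,0.08],
  [0,0,0,0,0,0,0.08],
  [0,0,0,0,0,0,0.08],
])

```text
time: 22.85
eef_pos: [485.4, -130.2, 179.6]
tool_rot: [134.8, 89.9, 151.7]
force: [0.1, -0.6, 0.1]
grip_width: 80.1
```

```bash
python3 -c "
from h import *
go(486,-130.7,32)
s=bot.sense();np.save('w2.npy',np.array(model('wrist',s)[1]));cv2.imwrite('pics/w2.png',optics.camera('wrist'))"
```

```text
t 22.85 pos [ 485.4 -130.2  179.6] yaw 106.85 tilt 0.12 F [ 0.1 -0.6  0.1] w 80.1 -> d(m) [ 0.1476 -0.0009  0.0007]
```

View pics/w2.png

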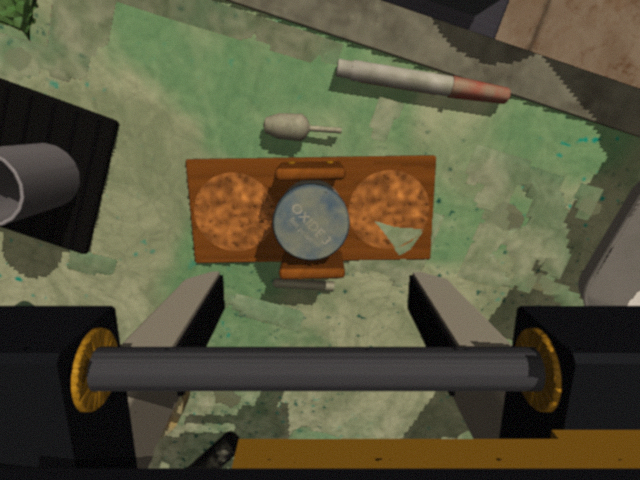

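```bash
python3 -c "
from h import *
np.set_printoptions(precision=1,suppress=True)
C=np.load('w2.npy');K=optics.camera_model('wrist')['camera_matrix']
print(cast(K,C,(311.5,221),58),cast(K,C,[(233,212),(389,210)],6),cast(K,C,[(310,172),(312,270)],56),cast(K,C,[(188,160),(435,156),(429,259),(195,263)],6))"
```

```text
[[ 483.5 -133.1   58. ]] [[ 507.4 -195.5    6. ]
 [ 467.7  -70.1    6. ]] [[ 450.4 -144.2   56. ]
 [ 519.9 -121.8   56. ]] [[ 475.8 -241.     6. ]
 [ 414.5  -49.3    6. ]
 [ 498.8  -22.2    6. ]
 [ 561.2 -216.3    6. ]]
```

The lid reads (483.5,-133) in this view, against an average of about (485.5,-131.5) over all views. They agree within 2–3 mm, so I'll descend.

Request:
jog_arm([
  [0,0,0,0.03,-0.001,0,0.08],
  [0,0,0,0.035,0,0,0.08],
  [0,0,0,0.035,0,0,0.08],
  [0,0,0,0.028,0,0,0.08],
  [0,0,0,0.014,0,0,0.08],
  [0,0,0,0.006,0,0,0.08],
  [0,0,0,0,0,0,0.08],
  [0,0,0,0,0,0,0.05],
  [0,0,0,0,0,0,0.05],
  [0,0,0,0,0,0,0.05],
  [0,0,0,0,0,0,0.05],
  [0,0,0,0,0,0,0.05],
  [0,0,0,0,0,0,0.05],
  [0,0,0,0,0,0,0.05],
], grip_force=12)

```text
time: 24.65
eef_pos: [486.7, -131.7, 33.2]
tool_rot: [-48.3, 89.9, -31.2]
force: [-0.4, 0.6, 6.5]
grip_width: 55.8
```

```bash
python3 -c "
from h import *
go(485.5,-131.5,32)
cv2.imwrite('pics/s10.png',cv2.resize(optics.camera('scene')[160:330,230:420],None,fx=3.5,fy=3.5,interpolation=2))"
```

```text
t 24.65 pos [ 486.7 -131.7   33.2] yaw 107.03 tilt 0.06 F [-0.4  0.6  6.5] w 55.8 -> d(m) [ 0.0012  0.0005 -0.0011]
```

View pics/s10.png

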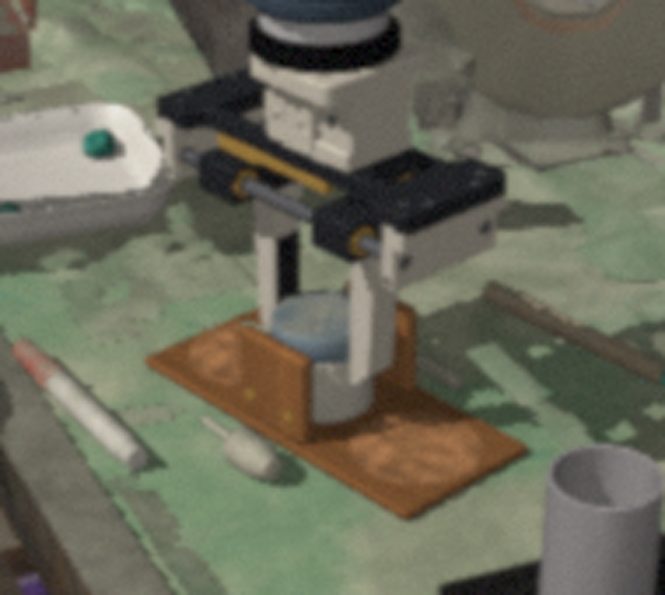

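The jaws hold the lid at 55.8 mm. Lifting straight up, then turning to the tray's yaw.

Request:
jog_arm([
  [0,0,0,-0.005,0,0,0.05],
  [0,0,0,-0.01,0,0,0.05],
  [0,0,0,-0.015,0,0,0.05],
  [0,0,0,-0.02,0,0,0.05],
  [0,0,0,-0.02,0,0,0.05],
  [0,0,0,-0.015,0,0,0.05],
  [0,0,0,-0.01,0,0,0.05],
  [0,0,0,-0.005,0,0,0.05],
  [0.06,0,0,0,0,0,0.05],
  [0.06,0,0,0,0,0,0.05],
  [0.06,0,0,0,0,0,0.05],
  [0.06,0,0,0,0,0,0.05],
  [0.06,0,0,0,0,0,0.05],
  [0.06,0,0,0,0,0,0.05],
  [0,0,0,0,0,0,0.05],
  [0,0,0,0,0,0,0.05],
])

```text
time: 26.7
eef_pos: [486.0, -131.4, 132.4]
tool_rot: [157.0, 90.0, 153.4]
force: [0.2, -0.1, -0.2]
grip_width: 55.8
```

```bash
python3 -c "
from h import *
go(430,-100,134)
go(441.5,182,134)
cv2.imwrite('pics/s11.png',cv2.resize(optics.camera('scene')[130:330,200:420],None,fx=3,fy=3,interpolation=2))"
```

```text
t 26.7 pos [ 486.  -131.4  132.4] yaw 86.47 tilt 0.04 F [ 0.2 -0.1 -0.2] w 55.8 -> d(m) [-0.0016  0.0278 -0.0578]
t 26.7 pos [ 486.  -131.4  132.4] yaw 86.47 tilt 0.04 F [ 0.2 -0.1 -0.2] w 55.8 -> d(m) [-0.0015  0.31   -0.0638]
```

View pics/s11.png

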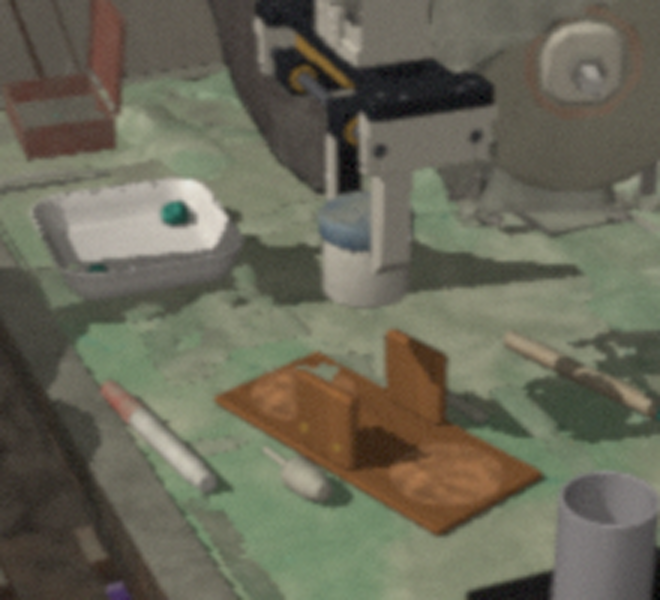

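The pot hangs upright, clear of the rack. I'll pull back toward the robot, then across to the tray.

Request:
jog_arm([
  [0,0,0,0,0.005,-0.012,0.05],
  [0,0,0,0,0.012,-0.02,0.05],
  [0,0,0,0,0.018,-0.02,0.05],
  [0,0,0,0,0.022,-0.012,0.05],
  [0,0,0,0,0.023,0,0.05],
  [0,0,0,0,0.023,0,0.05],
  [0,0,0,0,0.023,0,0.05],
  [0,0,0,0,0.023,0,0.05],
  [0,0,0,0,0.023,0,0.05],
  [0,0,0,0,0.023,0,0.05],
  [0,0,0,0,0.023,0,0.05],
  [0,0,0,0,0.023,0,0.05],
  [0,0,0,0,0.023,0,0.05],
  [0,0,0,0,0.02,0,0.05],
  [0,0,0,0,0.016,0,0.05],
  [0,0,0,0,0.01,0,0.05],
  [0,0,0,0,0,0,0.05],
  [0,0,0,0,0,0,0.05],
  [0,0,0,0,0,0,0.05],
])

```text
time: 29.12
eef_pos: [441.8, 181.4, 132.6]
tool_rot: [-125.9, 90.0, -129.6]
force: [0.1, 0.4, -0.8]
grip_width: 55.4
```

```bash
python3 -c "
from h import *
go(441.5,182,29.5)
s=bot.sense();np.save('w3.npy',np.array(model('wrist',s)[1]));cv2.imwrite('pics/w3.png',optics.camera('wrist'))
cv2.imwrite('pics/s12.png',cv2.resize(optics.camera('scene')[130:270,180:360],None,fx=4,fy=4,interpolation=2))"
```

```text
t 29.12 pos [441.8 181.4 132.6] yaw 86.36 tilt 0.01 F [ 0.1  0.4 -0.8] w 55.4 -> d(m) [ 0.1031  0.0006 -0.0004]
```

View pics/w3.png

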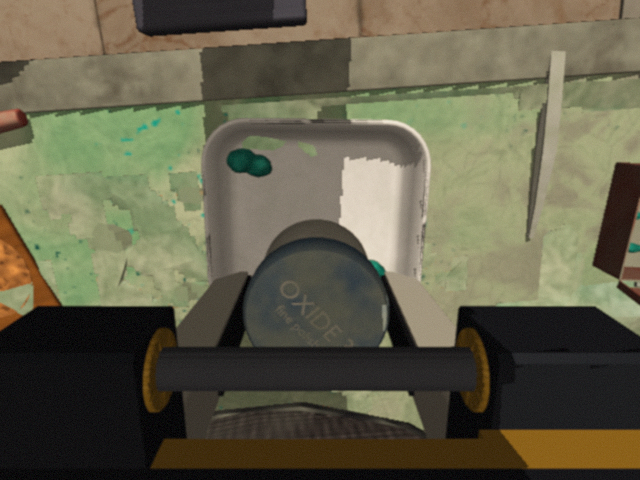

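View pics/s12.png

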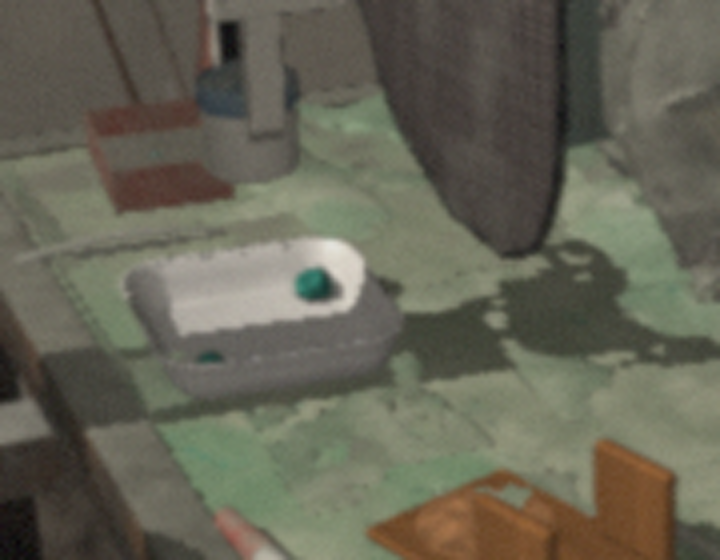

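```bash
python3 -c "
from h import *
np.set_printoptions(precision=1,suppress=True)
C=np.load('w3.npy');K=optics.camera_model('wrist')['camera_matrix']
print(cast(K,C,[(205,190),(430,190),(317,120)],28)); 
print(cast(K,C,[(216,190),(420,190)],10)); print(cast(K,C,[(249,163)],12))"
```

```text
[[409.2 110.3  28. ]
 [418.7 259.   28. ]
 [369.3 187.1  28. ]]
[[412.4 113.   10. ]
 [421.6 256.8  10. ]]
[[394.9 138.6  12. ]]
```

The tray centre comes out at (440.8,182.5), and the pot is already over it. Lowering.

Request:
jog_arm([
  [0,0,0,0.01,0.001,-0.001,0.05],
  [0,0,0,0.02,0,0,0.05],
  [0,0,0,0.025,0,0,0.05],
  [0,0,0,0.02,0,0,0.05],
  [0,0,0,0.013,0,0,0.05],
  [0,0,0,0.007,0,0,0.05],
  [0,0,0,0.004,0,0,0.05],
  [0,0,0,0.002,0,0,0.05],
  [0,0,0,0,0,0,0.05],
  [0,0,0,0,0,0,0.05],
])

```text
time: 30.48
eef_pos: [441.2, 183.1, 32.0]
tool_rot: [11.1, 90.0, 7.6]
force: [-0.3, 0.3, 0.2]
grip_width: 55.5
```

```bash
python3 -c "
from h import *
go(441,182,30.2)"
```

```text
t 30.48 pos [441.2 183.1  32. ] yaw 86.4 tilt 0.05 F [-0.3  0.3  0.2] w 55.5 -> d(m) [ 0.0018 -0.0011 -0.0001]
```

Request:
jog_arm([
  [0,0,0,0.001,0,0,0.05],
  [0,0,0,0.001,0,0,0.05],
  [0,0,0,0,0,0,0.05],
  [0,0,0,0,0,0,0.05],
])

```text
time: 30.98
eef_pos: [441.0, 183.1, 30.0]
tool_rot: [13.7, 90.0, 10.1]
force: [-1.6, -0.3, 5.0]
grip_width: 55.8
```

```bash
python3 -c "
from h import *
go(441,182,30.2)"
```

```text
t 30.98 pos [441.  183.1  30. ] yaw 86.41 tilt 0.02 F [-1.6 -0.3  5. ] w 55.8 -> d(m) [-0.0002 -0.0011  0.    ]
```

Request:
jog_arm([
  [0,0,0,0,0,0,0.065],
  [0,0,0,0,0,0,0.07],
  [0,0,0,0,0,0,0.07],
  [0,0,0,0,0,0,0.07],
  [0,0,0,-0.01,0,0,0.07],
  [0,0,0,-0.02,0,0,0.07],
  [0,0,0,-0.03,0,0,0.07],
  [0,0,0,-0.04,0,0,0.07],
  [0,0,0,-0.03,0,0,0.08],
  [0,0,0,0,0,0,0.08],
])

```text
time: 32.22
eef_pos: [442.7, 183.4, 162.6]
tool_rot: [12.9, 89.6, 9.3]
force: [0.8, 0.1, 0.1]
grip_width: 79.4
```

```bash
python3 -c "
from h import *
go(516,-429,160)
K,C=model('top');im=optics.camera('top');cv2.imwrite('pics/top13.png',im)
cv2.imwrite('pics/t13.png',cv2.resize(im[200:310,110:235],None,fx=5,fy=5,interpolation=2))
cv2.imwrite('pics/s13.png',cv2.resize(optics.camera('scene')[130:270,180:360],None,fx=4,fy=4,interpolation=2))"
```

```text
t 32.23 pos [442.7 183.4 162.6] yaw 86.41 tilt 0.36 F [0.8 0.1 0.1] w 79.4 -> d(m) [ 0.0024 -0.6066  0.1115]
```

View pics/t13.png

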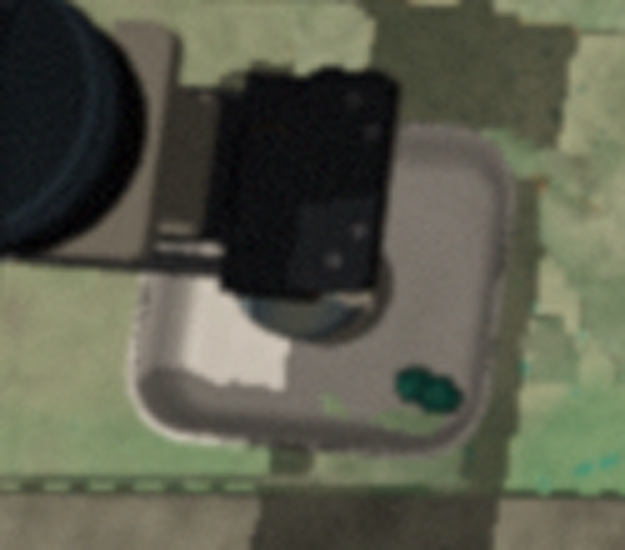

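View pics/s13.png

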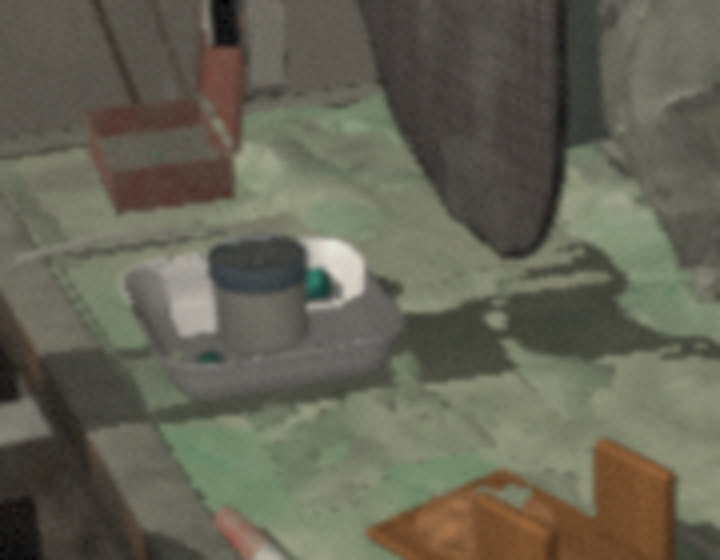

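The pot stands upright in the tray. I'll move away, turn back to yaw 17° and check it from the top camera.

Request:
jog_arm([
  [0,0,0,0,-0.035,0,0.085],
  [0,0,0,0,-0.035,0,0.085],
  [0,0,0,0,-0.035,0,0.085],
  [0,0,0,0,-0.035,0,0.085],
  [0,0,0,0,-0.035,0,0.085],
  [0,0,0,0,-0.035,0,0.085],
  [0,0,0,0,-0.035,0,0.085],
  [0,0,0,0,-0.035,0,0.085],
  [0.151,0,0,0,0,0,0.085],
  [0.151,0,0,0,0,0,0.085],
  [0.151,0,0,0,0,0,0.085],
  [0.151,0,0,0,0,0,0.085],
  [0.151,0,0,0,0,0,0.085],
  [0.151,0,0,0,0,0,0.085],
  [0.151,0,0,0,0,0,0.085],
  [0.151,0,0,0,0,0,0.085],
  [0,0,0,0,0,0,0.085],
  [0,0,0,0,0,0,0.085],
])

```text
time: 34.58
eef_pos: [422.8, -96.2, 158.9]
tool_rot: [-133.2, 89.9, 154.1]
force: [0.5, 0.2, 0.6]
grip_width: 84.7
```

```bash
python3 -c "
from h import *
go(516,-429,100)
im=optics.camera('top');cv2.imwrite('pics/top14.png',im)
cv2.imwrite('pics/t14.png',cv2.resize(im[200:310,110:235],None,fx=5,fy=5,interpolation=2))
cv2.imwrite('pics/t14b.png',cv2.resize(im[185:265,390:500],None,fx=6,fy=6,interpolation=2))"
```

```text
t 34.58 pos [422.8 -96.2 158.9] yaw 17.36 tilt 0.09 F [0.5 0.2 0.6] w 84.7 -> d(m) [ 0.0586 -0.0103  0.3455]
```

View pics/t14.png

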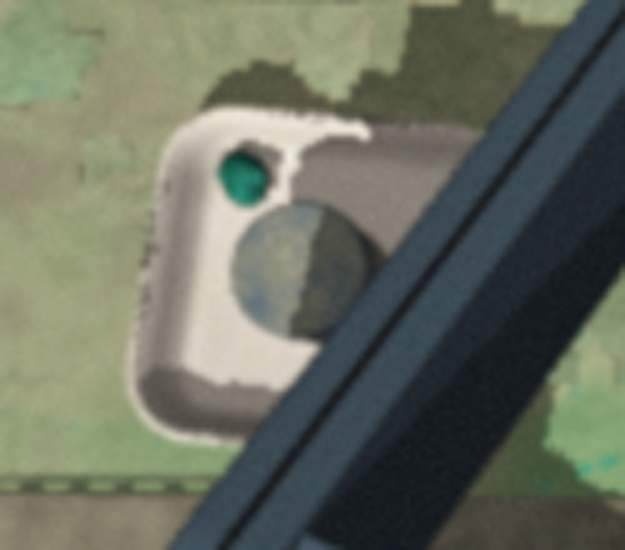

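View pics/t14b.png

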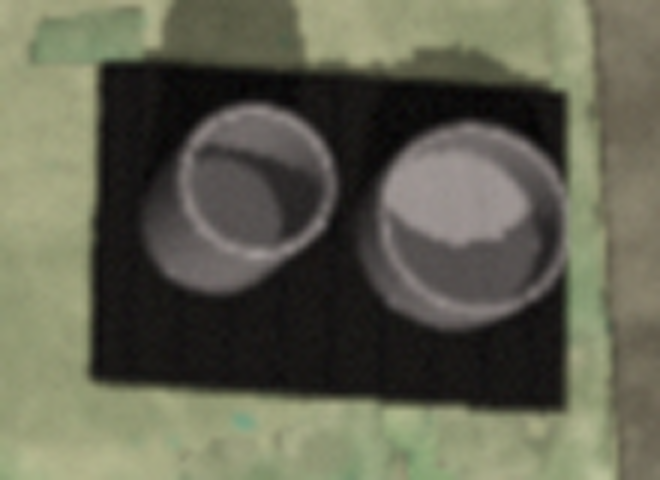

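```bash
python3 -c "
from h import *
K,C=model('top')
f=lambda p,o,s,z:print(cast(K,C,np.array(p)/s+o-0.4,z).round(1))
f((302,271),(110,200),5,55);f((474,216),(390,185),6,42);f((257,180),(390,185),6,78)"
```

```text
[[440.8 183.1  55. ]]
[[ 517.9 -428.7   42. ]]
[[ 521.9 -345.4   78. ]]
```

The pot reads (440.8,183.1), within about 1 mm of the tray centre. The cups read (517.9,-428.7) and (521.9,-345.4). Next is the wide cup.

Request:
jog_arm([
  [0.005,0,0,0,-0.001,0.034,0.085],
  [0,0,0,0,-0.001,0.035,0.085],
  [0,0,0,0,-0.001,0.035,0.085],
  [0,0,0,0,-0.001,0.035,0.085],
  [0,0,0,0,-0.001,0.035,0.085],
  [0,0,0,0,-0.001,0.035,0.085],
  [0,0,0,0,-0.001,0.035,0.085],
  [0,0,0,0,-0.001,0.035,0.09],
  [0,0,0,0,-0.001,0.035,0.09],
  [0,0,0,0,0,0.031,0.09],
  [0,0,0,0.02,0,0,0.09],
  [0,0,0,0.02,0,0,0.09],
  [0,0,0,0.02,0,0,0.09],
  [0,0,0,0,0,0,0.09],
  [0,0,0,0,0,0,0.09],
])

```text
time: 36.5
eef_pos: [515.5, -429.4, 100.2]
tool_rot: [21.8, 90.0, -51.3]
force: [0.4, -0.3, 0.3]
grip_width: 90.1
```

```bash
python3 -c "
from h import *
go(516.5,-429,13)"
```

```text
t 36.5 pos [ 515.5 -429.4  100.2] yaw 16.94 tilt 0.04 F [ 0.4 -0.3  0.3] w 90.1 -> d(m) [ 0.0872  0.0011 -0.0001]
```

Request:
jog_arm([
  [0,0,0,0.02,0.001,0,0.09],
  [0,0,0,0.025,0,0,0.09],
  [0,0,0,0.02,0,0,0.09],
  [0,0,0,0.014,0,0,0.09],
  [0,0,0,0.008,0,0,0.09],
  [0,0,0,0,0,0,0.09],
  [0,0,0,0,0,0,0.06],
  [0,0,0,0,0,0,0.06],
  [0,0,0,0,0,0,0.06],
  [0,0,0,0,0,0,0.06],
  [0,0,0,0,0,0,0.06],
  [0,0,0,0,0,0,0.06],
  [0,0,0,0,0,0,0.06],
  [0,0,0,-0.01,0,0,0.06],
  [0,0,0,-0.025,0,0,0.06],
  [0,0,0,-0.035,0,0,0.06],
  [0,0,0,-0.035,0,0,0.06],
  [0,0,0,-0.015,0,0,0.06],
  [0,0,0,0,0,0,0.06],
  [0,0,0,0,0,0,0.06],
], grip_force=20)

```text
time: 39.0
eef_pos: [515.4, -428.0, 130.8]
tool_rot: [-156.2, 89.8, 130.7]
force: [0.7, -0.1, -1.5]
grip_width: 66.5
```

```bash
python3 -c "
from h import *
go(505.7,-193.7,130)
cv2.imwrite('pics/s15.png',cv2.resize(optics.camera('scene')[210:420,280:520],None,fx=2.8,fy=2.8,interpolation=2))"
```

```text
t 39.0 pos [ 515.4 -428.   130.8] yaw 16.9 tilt 0.17 F [ 0.7 -0.1 -1.5] w 66.5 -> d(m) [ 0.0014  0.0588 -0.227 ]
```

View pics/s15.png

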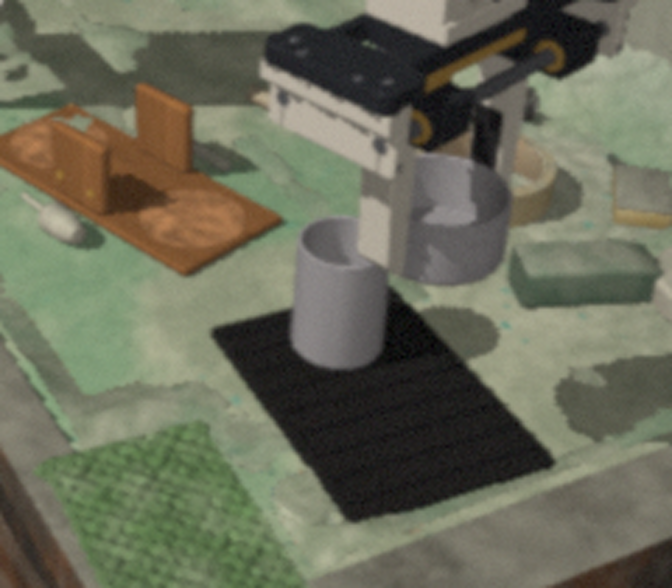

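The wide cup is held at about 125 mm, above the narrow cup's rim at 78. I'll carry it back to its seat.

Request:
jog_arm([
  [0,0,0,0,0.003,-0.012,0.06],
  [0,0,0,0,0.006,-0.024,0.06],
  [0,0,0,0,0.006,-0.024,0.06],
  [0,0,0,0,0.006,-0.024,0.06],
  [0,0,0,0,0.006,-0.024,0.06],
  [0,0,0,0,0.006,-0.024,0.06],
  [0,0,0,0,0.006,-0.024,0.06],
  [0,0,0,0,0.006,-0.024,0.06],
  [0,0,0,0,0.006,-0.02,0.06],
  [0,0,0,0,0.005,-0.017,0.06],
  [0,0,0,0,0.003,-0.01,0.06],
  [0,0,0,0,0,0,0.06],
  [0,0,0,0.03,0,0,0.06],
  [0,0,0,0.03,0,0,0.06],
  [0,0,0,0.025,0,0,0.06],
  [0,0,0,0.015,0,0,0.06],
  [0,0,0,0,0,0,0.06],
  [0,0,0,0,0,0,0.06],
])

```text
time: 41.3
eef_pos: [507.3, -195.1, 33.5]
tool_rot: [38.4, 89.9, -34.7]
force: [1.1, 0.4, -1.1]
grip_width: 66.3
```

```bash
python3 -c "
from h import *
go(505.7,-193.7,12)
cv2.imwrite('pics/s16.png',cv2.resize(optics.camera('scene')[160:330,230:420],None,fx=3.5,fy=3.5,interpolation=2))"
```

```text
t 41.3 pos [ 507.3 -195.1   33.5] yaw 16.89 tilt 0.09 F [ 1.1  0.4 -1.1] w 66.3 -> d(m) [ 0.0215 -0.0011 -0.0018]
```

View pics/s16.png

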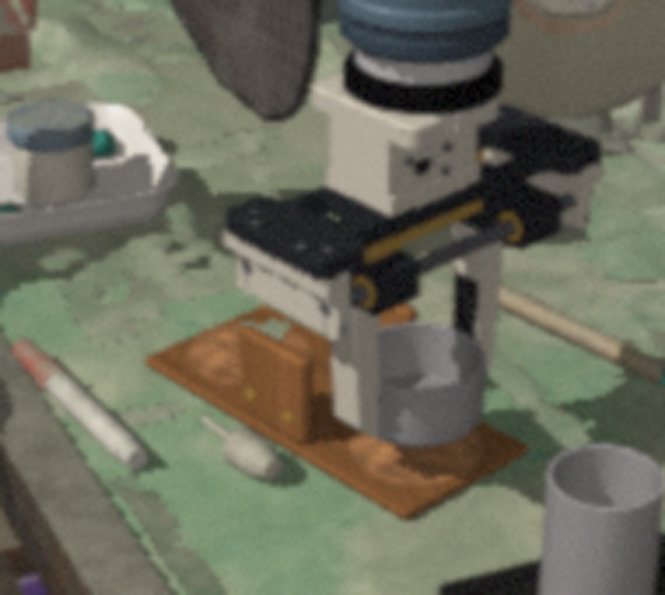

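It is above the seat. Lowering and releasing.

Request:
jog_arm([
  [0,0,0,0.008,-0.001,-0.002,0.06],
  [0,0,0,0.008,0,0,0.06],
  [0,0,0,0.003,0,0,0.06],
  [0,0,0,0.002,0,0,0.06],
  [0,0,0,0,0,0,0.06],
  [0,0,0,0,0,0,0.06],
])

```text
time: 42.1
eef_pos: [505.2, -192.9, 11.8]
tool_rot: [38.6, 90.0, -34.5]
force: [0.5, -0.2, -0.8]
grip_width: 66.5
```

```bash
python3 -c "
from h import *
go(505.7,-193.7,11.5)"
```

```text
t 42.1 pos [ 505.2 -192.9   11.8] yaw 16.9 tilt 0.01 F [ 0.5 -0.2 -0.8] w 66.5 -> d(m) [0.0003 0.0003 0.0009]
```

Request:
jog_arm([
  [0,0,0,0.001,0,0.001,0.06],
  [0,0,0,0,0,0,0.06],
  [0,0,0,0,0,0,0.075],
  [0,0,0,0,0,0,0.085],
  [0,0,0,0,0,0,0.085],
  [0,0,0,0,0,0,0.085],
  [0,0,0,-0.01,0,0,0.085],
  [0,0,0,-0.03,0,0,0.085],
  [0,0,0,-0.04,0,0,0.085],
  [0,0,0,-0.04,0,0,0.085],
  [0,0,0,-0.04,0,0,0.08],
  [0,0,0,0,0.005,0.024,0.08],
  [0,0,0,0,0.005,0.03,0.08],
  [0,0,0,0,0,0,0.08],
  [0,0,0,0,0,0,0.08],
])

```text
time: 43.98
eef_pos: [530.1, -241.9, 170.7]
tool_rot: [-158.6, 89.9, 128.3]
force: [-0.2, 0.8, -0.5]
grip_width: 80.1
```

```bash
python3 -c "
from h import *
go(521,-345,170)
im=optics.camera('top');cv2.imwrite('pics/top17.png',im)
cv2.imwrite('pics/t17.png',cv2.resize(im[185:285,260:400],None,fx=5,fy=5,interpolation=2))
s=bot.sense();np.save('w4.npy',np.array(model('wrist',s)[1]));cv2.imwrite('pics/w4.png',optics.camera('wrist'))"
```

```text
t 43.98 pos [ 530.1 -241.9  170.7] yaw 16.89 tilt 0.06 F [-0.2  0.8 -0.5] w 80.1 -> d(m) [ 0.0006 -0.0387  0.096 ]
```

View pics/t17.png

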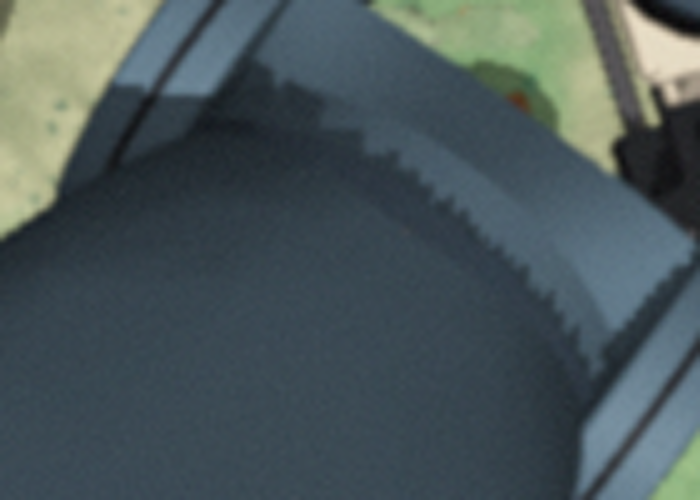

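View pics/w4.png

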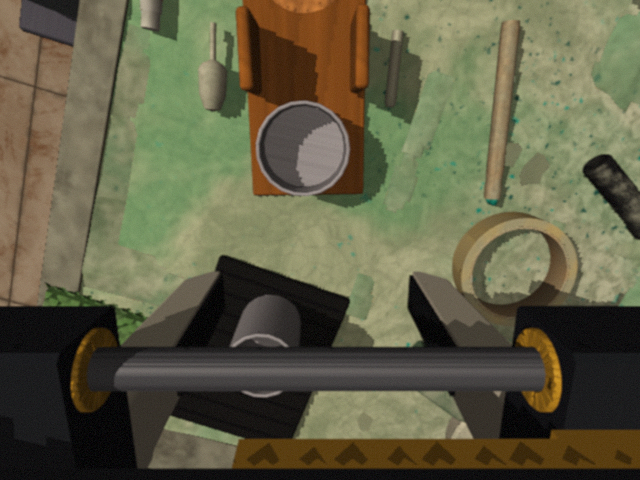

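The top view is blocked by the arm. The wrist view shows the wide cup upright on its seat, rim at (303,147), and the narrow cup still on the mat.

```bash
python3 -c "
from h import *
np.set_printoptions(precision=1,suppress=True)
C=np.load('w4.npy');K=optics.camera_model('wrist')['camera_matrix']
print(cast(K,C,(303,147.5),40), cast(K,C,[(253,194),(364,194)],6))"
```

```text
[[ 504.9 -193.1   40. ]] [[ 476.2 -242.8    6. ]
 [ 562.4 -216.7    6. ]]
```

Request:
jog_arm([
  [0,0,0,0,-0.012,0.03,0.08],
  [0,0,0,0,-0.013,0.033,0.08],
  [0,0,0,0,-0.014,0.033,0.08],
  [0,0,0,0,0,0,0.08],
  [0,0,0,0,0,0,0.08],
  [0,0,0,0,0,0,0.08],
])

```text
time: 44.82
eef_pos: [521.3, -344.3, 170.8]
tool_rot: [171.6, 90.0, 98.5]
force: [-1.0, 0.4, 0.4]
grip_width: 80.2
```

```bash
python3 -c "
from h import *
go(521,-345,46)"
```

```text
t 44.83 pos [ 521.3 -344.3  170.8] yaw 16.97 tilt 0.03 F [-1.   0.4  0.4] w 80.2 -> d(m) [ 0.1248 -0.0005  0.0006]
```

Request:
jog_arm([
  [0,0,0,0.03,0,0.001,0.08],
  [0,0,0,0.035,0,0,0.08],
  [0,0,0,0.03,0,0,0.08],
  [0,0,0,0.02,0,0,0.08],
  [0,0,0,0.009,0,0,0.08],
  [0,0,0,0,0,0,0.08],
  [0,0,0,0,0,0,0.045],
  [0,0,0,0,0,0,0.045],
  [0,0,0,0,0,0,0.045],
  [0,0,0,0,0,0,0.045],
  [0,0,0,0,0,0,0.045],
  [0,0,0,0,0,0,0.045],
  [0,0,0,0,0,0,0.045],
])

```text
time: 46.45
eef_pos: [521.6, -346.9, 47.2]
tool_rot: [19.3, 90.0, -53.8]
force: [-1.1, -0.0, 5.9]
grip_width: 50.7
```

```bash
python3 -c "
from h import *
go(521,-345,46)"
```

```text
t 46.45 pos [ 521.6 -346.9   47.2] yaw 16.9 tilt 0.04 F [-1.1 -0.   5.9] w 50.7 -> d(m) [ 0.0012 -0.     -0.002 ]
```

Request:
jog_arm([
  [0,0,0,-0.01,0,0,0.045],
  [0,0,0,-0.025,0,0,0.045],
  [0,0,0,-0.035,0,0,0.045],
  [0,0,0,-0.03,0,0,0.045],
  [0,0,0,-0.01,0,0,0.045],
  [0,0,0,0,0,0,0.045],
])

```text
time: 47.2
eef_pos: [521.5, -346.7, 156.7]
tool_rot: [32.5, 90.0, -40.6]
force: [-0.2, -0.2, -1.9]
grip_width: 50.7
```

```bash
python3 -c "
from h import *
go(505.2,-193.3,155)
cv2.imwrite('pics/s18.png',cv2.resize(optics.camera('scene')[210:420,280:520],None,fx=2.8,fy=2.8,interpolation=2))"
```

```text
t 47.2 pos [ 521.5 -346.7  156.7] yaw 16.9 tilt 0.03 F [-0.2 -0.2 -1.9] w 50.7 -> d(m) [ 0.0016  0.029  -0.1515]
```

View pics/s18.png

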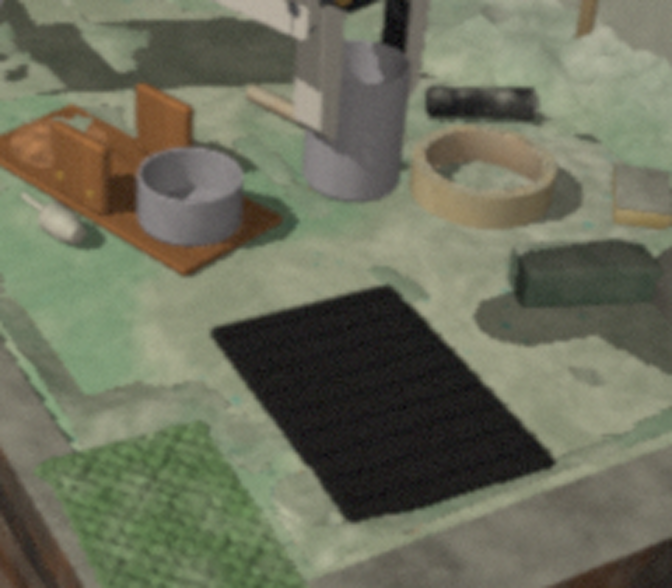

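The narrow cup is lifted upright, and the wide cup stands on its seat. I'll bring the narrow one over it.

Request:
jog_arm([
  [0,0,0,0,0.003,-0.012,0.045],
  [0,0,0,0,0.004,-0.022,0.045],
  [0,0,0,0,0.004,-0.022,0.045],
  [0,0,0,0,0.004,-0.022,0.045],
  [0,0,0,0,0.004,-0.022,0.045],
  [0,0,0,0,0.004,-0.022,0.045],
  [0,0,0,0,0.004,-0.018,0.045],
  [0,0,0,0,0.002,-0.01,0.045],
  [0,0,0,0,0,0,0.045],
  [0,0,0,0.025,0,0,0.045],
  [0,0,0,0.025,0,0,0.045],
  [0,0,0,0.01,0,0,0.045],
  [0,0,0,0,0,0,0.045],
  [0,0,0,0,0,0,0.045],
])

```text
time: 49.0
eef_pos: [506.3, -195.4, 97.5]
tool_rot: [38.4, 89.9, -34.7]
force: [0.5, -0.1, -0.8]
grip_width: 50.3
```

```bash
python3 -c "
from h import *
go(505.2,-194,50)
im=optics.camera('scene');cv2.imwrite('pics/scene19.png',im);cv2.imwrite('pics/s19.png',cv2.resize(im[210:310,280:400],None,fx=5.5,fy=5.5,interpolation=2))
s=bot.sense();np.save('w5.npy',np.array(model('wrist',s)[1]));cv2.imwrite('pics/w5.png',optics.camera('wrist'))"
```

```text
t 49.0 pos [ 506.3 -195.4   97.5] yaw 16.89 tilt 0.09 F [ 0.5 -0.1 -0.8] w 50.3 -> d(m) [ 0.0475 -0.0007 -0.0017]
```

View pics/s19.png

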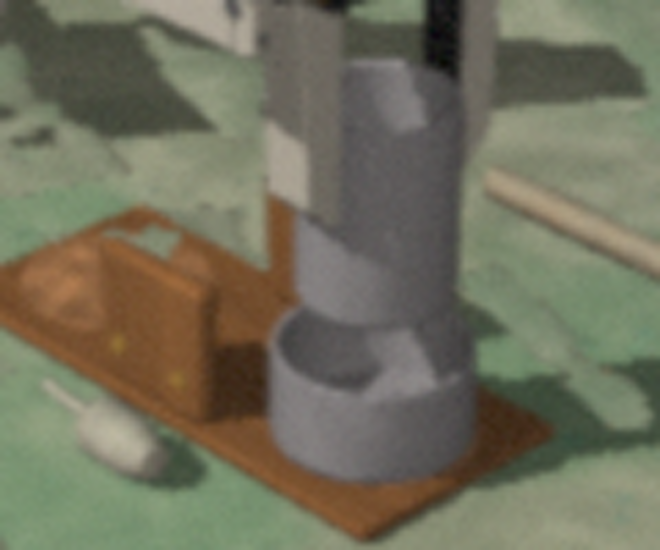

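View pics/w5.png

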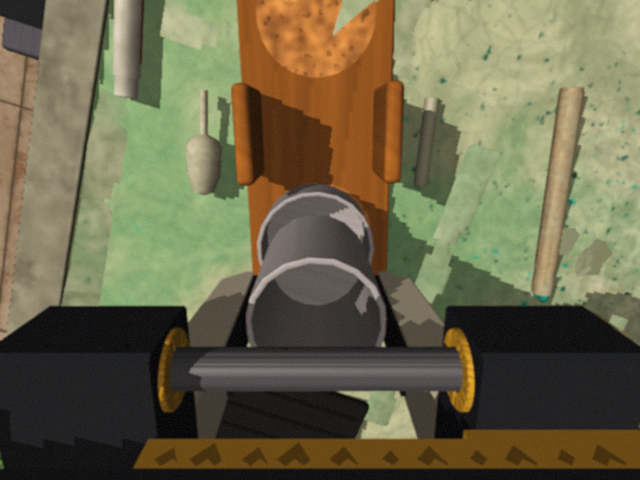

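```bash
python3 -c "
from h import *
np.set_printoptions(precision=1,suppress=True)
C=np.load('w5.npy');K=optics.camera_model('wrist')['camera_matrix']
u=np.array([-np.sin(np.radians(16.9)),np.cos(np.radians(16.9)),0])
n=cast(K,C,(316.5,258),128.3)-26*u;w=cast(K,C,(316,192.5),40)-33.2*u;print('wrist',n,w)
K,C=model('scene')
f=lambda p:280+p/5.5-.4
print('meas',f(377.5),f(371.5)); print('pred wide(505,-193.3)',proj(K,C,(505,-193.3,23)),'narrow at TCP',proj(K,C,(506.3,-195.4,70)),'narrow at wide',proj(K,C,(505,-193.3,70)))"
```

```text
wrist [[ 505.6 -195.1  128.3]] [[ 505.5 -194.8   40. ]]
meas 348.23636363636365 347.1454545454546
pred wide(505,-193.3) [[346.5 280.2]] narrow at TCP [[348.2 257.8]] narrow at wide [[347.  257.4]]
```

Relative to the wide cup, the narrow cup is off by no more than about 1.5 mm, and there is 5 mm of play. Lowering it in.

Request:
jog_arm([
  [0,0,0,0.005,-0.001,-0.001,0.045],
  [0,0,0,0.01,0,0,0.045],
  [0,0,0,0.01,0,0,0.045],
  [0,0,0,0.008,0,0,0.045],
  [0,0,0,0.006,0,0,0.045],
  [0,0,0,0.004,0,0,0.045],
  [0,0,0,0,0,0,0.045],
  [0,0,0,0,0,0,0.045],
])

```text
time: 50.1
eef_pos: [504.6, -194.2, 53.9]
tool_rot: [39.5, 90.0, -33.6]
force: [0.0, 1.3, -1.0]
grip_width: 50.9
```

```bash
python3 -c "
from h import *
go(505.2,-194,49.2)
im=optics.camera('scene');cv2.imwrite('pics/scene20.png',im);cv2.imwrite('pics/s20.png',cv2.resize(im[210:310,280:400],None,fx=5.5,fy=5.5,interpolation=2))"
```

```text
t 50.1 pos [ 504.6 -194.2   53.9] yaw 16.9 tilt 0.03 F [ 0.   1.3 -1. ] w 50.9 -> d(m) [ 0.0047  0.0007 -0.    ]
```

View pics/s20.png

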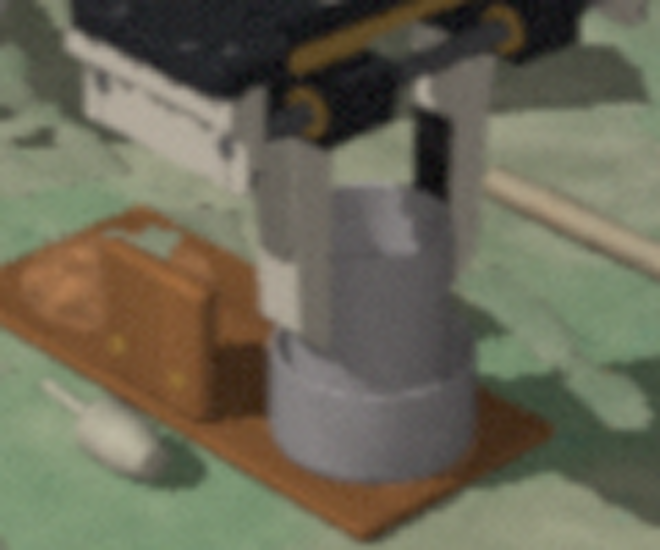

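The narrow cup is inside the wide cup with gaps visible round it. Lowering the last 4–5 mm.

Request:
jog_arm([
  [0,0,0,0.002,0,0,0.045],
  [0,0,0,0.002,0,0,0.045],
  [0,0,0,0,0,0,0.045],
  [0,0,0,0,0,0,0.045],
])

```text
time: 50.65
eef_pos: [504.4, -194.1, 49.6]
tool_rot: [-93.2, 90.0, -166.2]
force: [-0.1, -0.4, -0.3]
grip_width: 50.4
```

```bash
python3 -c "
from h import *
go(505.2,-194,49.2)"
```

```text
t 50.65 pos [ 504.4 -194.1   49.6] yaw 16.91 tilt 0.0 F [-0.1 -0.4 -0.3] w 50.4 -> d(m) [0.0004 0.0008 0.0002]
```

Request:
jog_arm([
  [0,0,0,0.001,0,0,0.045],
  [0,0,0,0,0,0,0.045],
  [0,0,0,0,0,0,0.06],
  [0,0,0,0,0,0,0.075],
  [0,0,0,0,0,0,0.075],
  [0,0,0,0,0,0,0.075],
  [0,0,0,-0.01,0,0,0.075],
  [0,0,0,-0.02,0,0,0.075],
  [0,0,0,-0.03,0,0,0.075],
  [0,0,0,-0.04,0,0,0.08],
  [0,0,0,-0.04,0,0,0.08],
  [0,0,0,0,0,0.03,0.08],
  [0,0,0,0,0,0.035,0.08],
  [0,0,0,0,0,0.035,0.08],
  [0,0,0,0,0,0.035,0.08],
  [0,0,0,0,0,0.035,0.08],
  [0,0,0,0,0,0,0.08],
  [0,0,0,0,0,0,0.08],
])

```text
time: 52.9
eef_pos: [553.5, -356.2, 188.8]
tool_rot: [-173.1, 90.0, 113.8]
force: [-0.1, 0.1, 0.6]
grip_width: 80.2
```

```bash
python3 -c "
from h import *
go()
im=optics.camera('top');cv2.imwrite('pics/top21.png',im)
im=optics.camera('scene');cv2.imwrite('pics/s21.png',cv2.resize(im[170:310,200:400],None,fx=4,fy=4,interpolation=2))"
```

```text
t 52.9 pos [ 553.5 -356.2  188.8] yaw 16.89 tilt 0.04 F [-0.1  0.1  0.6] w 80.2 -> d(m) [0. 0. 0.]
```

View pics/s21.png

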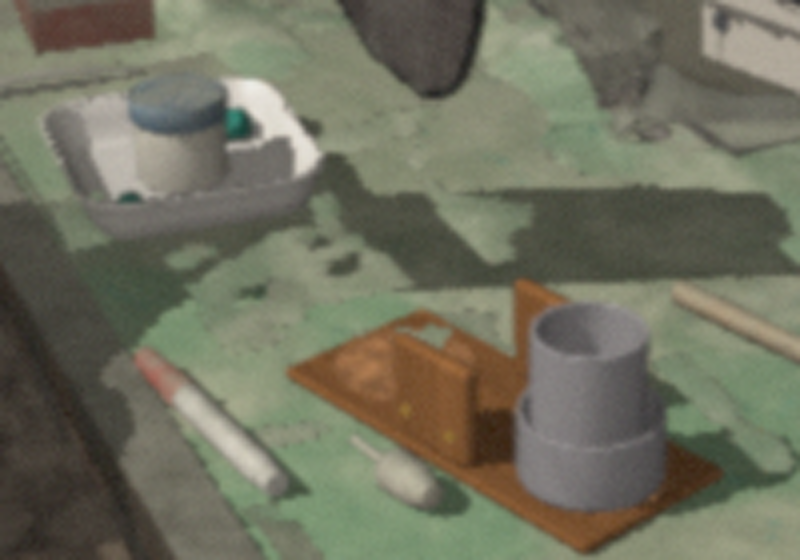

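View pics/top21.png

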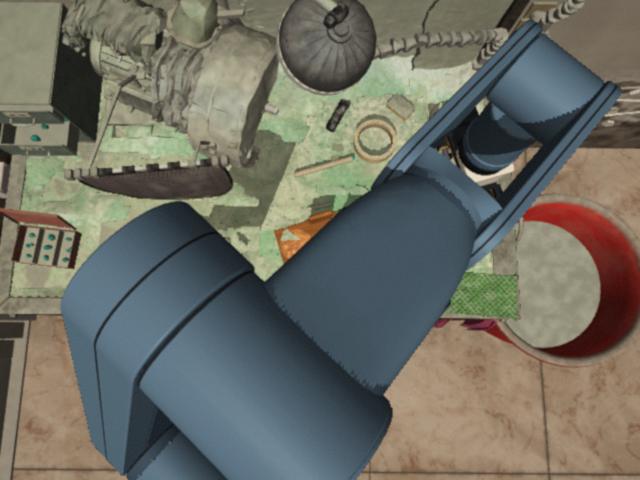

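The scene shows the nested cups, the pot in the tray, and the bob undisturbed. One last measured check with the wrist camera, since the arm blocks the top view.

```bash
python3 -c "
from h import *
K,C=model('scene');print(proj(K,C,[(505,-193.5,80),(505,-193.5,76),(505,-193.5,40)]).round(1),'meas rim',200+589.5/4,170+331/4)
s=bot.sense();np.save('w6.npy',np.array(model('wrist',s)[1]));cv2.imwrite('pics/w6.png',optics.camera('wrist'))"
```

```text
[[347.2 252.5]
 [347.1 254.5]
 [346.7 272.2]] meas rim 347.375 252.75
```

View pics/w6.png

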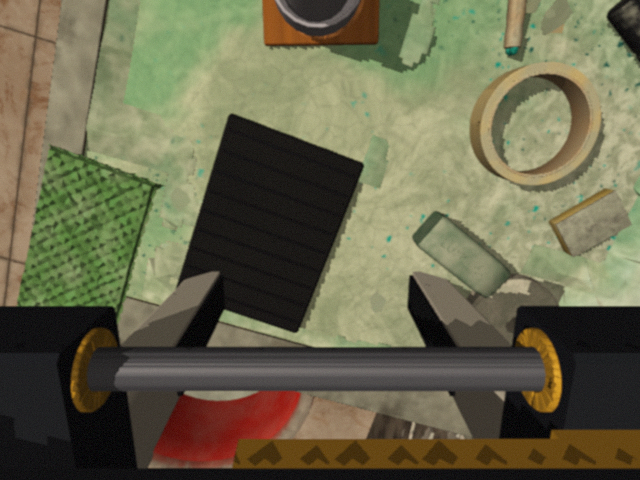

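The scene measurement puts the narrow rim at (347.4,252.8), against a predicted (347.2,252.5) for a cup standing on the wide cup's floor. The wrist view shows the mat empty and the cups mostly out of frame. The arm is clear, so I'm handing in.

```bash
python3 -c "
from h import *
print(bot.hand_in())"
```

```text
the job is handed in; nothing more can be done
None
```

I carried out the whole task in the required order and handed it in at about 53 s of the 115 s allowed; no verdict is reported. Both cups went to the mat, the pot to the middle of the tray, the wide cup back to its seat, and the narrow cup inside it.

Last checks:
- **Pot:** upright, measured from the top camera at (440.8, 183.1) mm. The tray centre came out at about (441, 182.5).
- **Wide cup:** measured from the wrist camera at (504.9, -193.1) mm after I put it back. It started at (505.9, -193.8) by the top camera.
- **Narrow cup:** its rim in the scene view is at (347.4, 252.8) px. A cup standing on the wide cup's floor would show at (347.2, 252.5).
- **Bystanders:** the felt bob and both stones look undisturbed in the last scene picture. The burr is hidden there and was last seen undisturbed in the wrist view just before the narrow cup went in.

No check failed. The final top view was blocked by the arm and the last wrist picture had the cups mostly out of frame, so the nesting was confirmed from the scene camera alone.

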